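# Tip the nuts out of their cup into a heap on the cork pad

### The job

The five square steel nuts in the orange cup are wanted in a heap on the round cork pad for counting. Take the cup out of its sloping wire stand without spilling, set it mouth-down on the middle of the pad so that all the nuts are shut in under it, then lift it straight up off them so that they stay heaped on the pad. Lay the empty cup back in its stand as it lay before, and leave the other things on the bench where they are.

Things in the scene. Friction and masses are not known exactly. Their poses are not given: they have to be found in the camera images.
- cup: Orange plastic cup, 80 mm tall. Origin: centre of its foot; its z runs along the cup to the mouth. Straight-sided, 60 mm across outside (63 mm over the rolled lip); wall 2.5 mm, floor 3 mm; 0.09 kg. It lies on its side in the stand, mouth 8 degrees above level, so the nuts stay in. To mouth-down is a turn of 98 degrees.
- cup_rim (a point): Centre of the cup's mouth, 80 mm from its origin along the cup's z.
- stand: Fixed cup stand: grey plate 112 x 74 x 5 mm with a cradle of two bent 8 mm steel wires, 39 mm apart, and a cross wire as a stop behind the cup's foot. The mouth points along the stand's -x. Origin: centre of the plate's underside, z up. The wires lie within 24 mm of the stand's middle plane, under the cup to 48 mm from its foot; the stop ends 10 mm above the cup's axis.
- stand_foot (a point): Where the cup's origin (centre of its foot) is when the cup lies home in the stand: 70 mm above the bench.
- stand_mouth (a point): Where the centre of the cup's mouth is when the cup lies home in the stand: 81 mm above the bench.
- pad: Round cork pad fixed to the bench, 160 mm across, 5 mm thick. Origin at the centre of its underside.
- pad_top (a point): Centre of the pad's top, 5 mm above the bench.
- nut_1: Square steel nut, 14 x 14 mm, 7 mm thick, with an 8 mm hole, 10 g, loose in the cup at the start. Origin at its centre, z along its hole.
- nut_2: Square steel nut, 14 x 14 mm, 7 mm thick, with an 8 mm hole, 10 g, loose in the cup at the start. Origin at its centre, z along its hole.
- nut_3: Square steel nut, 14 x 14 mm, 7 mm thick, with an 8 mm hole, 10 g, loose in the cup at the start. Origin at its centre, z along its hole.
- nut_4: Square steel nut, 14 x 14 mm, 7 mm thick, with an 8 mm hole, 10 g, loose in the cup at the start. Origin at its centre, z along its hole.
- nut_5: Square steel nut, 14 x 14 mm, 7 mm thick, with an 8 mm hole, 10 g, loose in the cup at the start. Origin at its centre, z along its hole.
- tape_roll: roll of tan masking tape, 92 mm across, 24 mm high, lying flat. Bystander. Origin at the centre of its underside.
- ink_pot: small white ink pot with a green lid, 62 mm across, 64 mm high. Bystander. Origin at the centre of its underside.
- register_block: paint-stained wooden block, 42 x 75 x 30 mm. Bystander. Origin at the centre of its underside.
Not all that is in view belongs to the job. There is more than one size of the pad; the job needs the larger.

How it is judged:
By the outcome, as a careful person would: the job done as asked, in the order asked, and still so for the second after the job is handed in, with the robot touching nothing.
It also fails if it takes over 48 s, if anything falls off the work surface, if the arm or the gripper's body presses on something with over 40 N, if the wrist force passes 120 N, or if a joint passes its speed limit or range.

### The arm

A 6-joint arm with a two-finger parallel gripper is mounted at the origin on the work surface; the furniture and walls round the work are solid. World frame = base frame: x ahead of the robot, y to its left, z up, the work surface at z = 0. Lengths are in m, angles in rad, forces in N, time in s.
With the tool pointing down it reaches from about 0.3 to 0.875 m from the base axis. Payload 6.4 kg.
Tool frame: the origin (TCP) lies between the finger pads; the fingertips stand tip_extent ahead of it and the grasp point (between the pads) lies 5 mm behind it (tip_extent is the distance from the TCP to the fingertips, in m); z points along the fingers, y is the direction in which the jaws open and shut (so a half turn about z gives the same grasp; the last joint's range is limited). The gripper opens to 85 mm and grips with 20 to 120 N. Pads are 22 mm wide; open, the fingers measure 114 mm over their backs; the gripper's body (76 mm by 85 mm) begins 54 mm behind the grasp point. The pads swing forward as they close: fully open they stand 13 mm farther back than shut.
Start: joints at [0.901, 0.181, 1.607, -0, 1.354, -0.206], TCP at [0.257, 0.514, 0.245] pointing down, gripper open.
Joint ranges: [-2.99, 2.99], [-0.89, 2.07], [0.3, 2.58], [-1.14, 4.28], [0, 2.63], [-3.12, 3.12]. Speed limits (rad/s): [2.57, 2.57, 3.01, 3.14, 3.14, 3.14].

### API

Orientations are given as a unit quaternion [w, x, y, z].
In Python, from bench import * gives the robot as it stands.
- The arm moves only by the shell command python3 -m jog 'ROWS'. ROWS is JSON, a list of rows, each a list of 3 entries, a list of its own where there are three numbers: the shift along the tool's x, y, z in mm, then the turn, a rotation vector about the tool's x, y, z in rad, then the opening, from 0 (shut) to 1 (fully open). A call has 1 to 20 rows; each row is the pose to reach, as a shift and turn from the pose measured when the call began, along the tool's axes at that moment; what a row does not reach only later rows make up. A row lasts 1/12 s, in which the tool goes at most 41.7 mm and 7.16 degrees, less where a joint would pass 70% of its speed; a pose out of reach is approached as far as the arm can. A call with a gripper value outside its range is refused whole. The fingers move at their own pace and stop on an object; the grip force is fixed at half the most. Time passes only in rows, so rows that repeat a pose let the fingers close. It gives the time, the measured TCP pose, the force and the opening at its end, in the units of the state.
- get_obs(): the state, without advancing time (a new reading comes with each control period).
- camera(name): name is "scene" or "top" or "wrist"; returns (picture, depth): 400x640x3 uint8, red, green, blue; 400x640 float32, m along the optical axis (not along the pixel's ray), 0 where there is no reading.
- get_calibration(name): a dict with "fx", "fy", "cx", "cy" (pixels), "world_from_camera" (4x4, takes a point from camera to world coordinates). Camera axes: x right, y down, z forward; pixel columns grow to the right and rows downward; lengths in m; the calibration is good to about 2 mm. The wrist camera is an equidistant fisheye: a pixel r from the principal point sees the ray r / f radians off the axis. A picture is of the moment at which its call begins: read the wrist's pose just before it. get_calibration takes no time and is no camera call; for the wrist camera it gives the pose at the moment of the call.
- hand_in(): hands the job in, once; it reports no verdict.
The state is a dict: "time_s": time; "q": joint angles; "dq": joint speeds; "joint_efforts": joint torques, N m; "eef_pos": TCP position; "eef_rot": TCP orientation; "wrist_force": force on the tool from outside, world axes, zero at the start; "torque": the same for the moment, N m; "opening": opening from 0.0 (shut) to 1.0 (fully open).
Only numpy, scipy, OpenCV 4.12 (cv2) and the standard library are available. Lean on these libraries where they do the work, as an engineer would, in place of code of your own. Each camera call takes 0.05 s, during which the arm holds its last target.

## Working session

There is one attempt and no reset: what is moved stays moved. The work goes in short steps, Python scripts to look and compute and a shell command to move; the robot and the scene stay as the last step left them, time stands still between calls to the robot, and variables do not carry over. Pictures are saved under pics/ and viewed, and the job is handed in when it is done.

```bash
ls; mkdir -p pics; python3 - <<'E'
from bench import *
import cv2
o=get_obs(); print(o)
for n in ["scene","top"]:
    p,d=camera(n); cv2.imwrite(f"pics/{n}0.png",p[:,:,::-1]); import numpy as np; np.save(f"pics/{n}0.npy",d)
    print(n,get_calibration(n))
E
```

```text
pics
{'time_s': 0.0, 'q': array([ 9.00689377e-01,  1.81514022e-01,  1.60802305e+00,  8.14008564e-06,
        1.35381354e+00, -2.06347387e-01]), 'dq': array([-0.00038304, -0.00018224, -0.00072424,  0.00038418, -0.00039357,
       -0.00121111]), 'joint_efforts': array([ 1.12102989e-03, -4.44864464e+01, -3.51340449e+01, -1.81374821e-04,
        8.96394427e-03, -7.33177853e-05]), 'eef_pos': array([0.25687077, 0.51383311, 0.24439207]), 'eef_rot': array([-3.76579411e-04,  2.29808167e-01,  9.73235549e-01, -7.94233283e-04]), 'wrist_force': array([0.08890201, 0.01743141, 0.02402852]), 'torque': array([-0.00035758, -0.00013189, -0.04697077]), 'opening': 1.0017238220124287}
scene {'fx': 443.48436750946166, 'fy': 443.48436750946166, 'cx': 318.6799647314046, 'cy': 207.59388873180228, 'world_from_camera': array([[ 0.81470918, -0.33245341,  0.47510387,  0.08133934],
       [-0.57948355, -0.49668011,  0.64614834, -0.58869214],
       [ 0.02116042, -0.80173786, -0.59730113,  0.6475796 ],
       [ 0.        ,  0.        ,  0.        ,  1.        ]])}
top {'fx': 497.4388583011695, 'fy': 497.4388583011695, 'cx': 316.44389386625573, 'cy': 207.07996601877286, 'world_from_camera': array([[ 0.02419747, -0.98659043,  0.16141189,  0.35516305],
       [-0.99955487, -0.0266948 , -0.01332082,  0.05504022],
       [ 0.01745105, -0.16101771, -0.98679722,  1.20802258],
       [ 0.        ,  0.        ,  0.        ,  1.        ]])}
```

View pics/scene0.png

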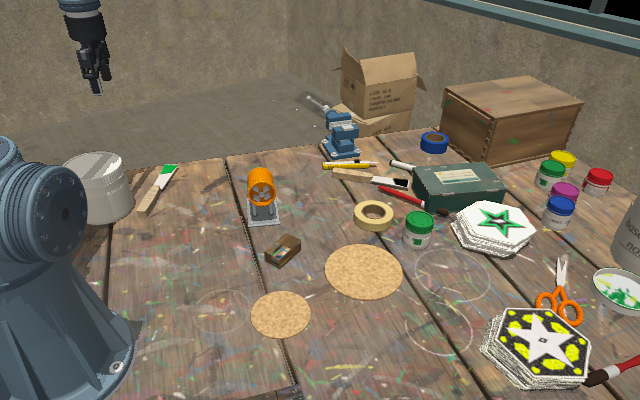

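View pics/top0.png

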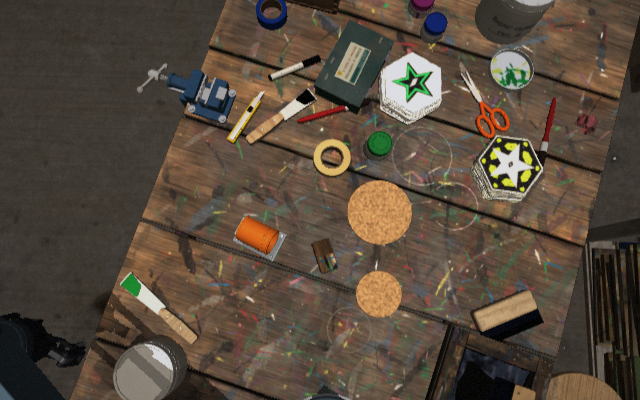

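The scene view shows the cup at (261,187) and two cork pads, at (363,271) and (281,314). In the top view the cup is at (258,235), with the pads at (380,212) and (379,294). The first pad in each view is larger, about 64 px ≈ 155 mm in the top view, so it fits the 160 mm description. I'll confirm this with crops and measurements.

```bash
cat > h.py <<'E'
import numpy as np, cv2
from bench import *
def cloud(n,d):
    c=get_calibration(n);T=c["world_from_camera"]
    v,u=np.mgrid[:400,:640]
    P=np.stack([(u-c["cx"])/c["fx"]*d,(v-c["cy"])/c["fy"]*d,d],-1)
    return P@T[:3,:3].T+T[:3,3]
def ray(n,u,v,z):
    c=get_calibration(n);T=c["world_from_camera"]
    r=T[:3,:3]@np.array([(u-c["cx"])/c["fx"],(v-c["cy"])/c["fy"],1]);o=T[:3,3]
    return o+r*(z-o[2])/r[2]
E
python3 - <<'E'
from h import *
for n,(u,v,w,h) in dict(scene=(215,150,200,150),top=(220,150,200,150)).items():
    im=cv2.imread(f"pics/{n}0.png"); d=np.load(f"pics/{n}0.npy"); P=cloud(n,d)
    cv2.imwrite(f"pics/{n}_crop.png",cv2.resize(im[v:v+h,u:u+w],None,fx=4,fy=4,interpolation=cv2.INTER_CUBIC))
    hsv=cv2.cvtColor(im,cv2.COLOR_BGR2HSV)
    m=cv2.inRange(hsv,(8,70,120),(20,170,255)); m=cv2.morphologyEx(m,cv2.MORPH_OPEN,np.ones((5,5)));m=cv2.morphologyEx(m,cv2.MORPH_CLOSE,np.ones((9,9)))
    for c in cv2.findContours(m,0,2)[0]:
        if cv2.contourArea(c)>1200:
            q=np.zeros_like(m);cv2.drawContours(q,[c],-1,255,-1)
            # cast rays of contour on z=5mm plane, fit circle
            pts=np.array([ray(n,*p[0],0.005)[:2] for p in c])
            (x,y),r=cv2.minEnclosingCircle(pts.astype(np.float32))
            A=np.c_[2*pts,np.ones(len(pts))];s=np.linalg.lstsq(A,(pts**2).sum(1),rcond=None)[0]
            print(n,"cork",cv2.boundingRect(c),x,y,2*r,"fit",s[:2],2*np.sqrt(s[2]+s[:2]@s[:2]),"z",np.median(P[q>0][:,2]))
    m=cv2.inRange(hsv,(5,200,110),(16,255,255))
    k,l,st,ce=cv2.connectedComponentsWithStats(m)
    for i in range(1,k):
        if st[i,4]>200: 
            Q=P[(l==i)&(d>0)];print(n,"orange",st[i],Q.mean(0),Q.min(0),Q.max(0))
E
```

```text
scene cork (373, 325, 134, 68) 0.4910319447517395 -0.3672015368938446 0.22266168892383575 fit [ 0.49816646 -0.36541414] 0.1267950054399956 z 0.0012815008074046341
scene cork (250, 222, 153, 126) 0.46334466338157654 -0.0674525648355484 0.3689339756965637 fit [ 0.46574128 -0.09379385] 0.27462827033384785 z 0.004786599277863179
scene cork (566, 188, 68, 79) 1.1403075456619263 -0.3279825448989868 0.36649638414382935 fit [ 1.1369805  -0.34457144] 0.23769064747824725 z 0.0013581973820103732
scene cork (503, 159, 45, 49) 1.1253958940505981 -0.09920163452625275 0.28869420289993286 fit [ 1.11054365 -0.09255857] 0.19984570832005452 z 0.0011572745994619105
scene cork (112, 145, 207, 105) 0.45591118931770325 0.28676944971084595 0.6201268434524536 fit [0.43104886 0.31341876] 0.38495664160274123 z 0.0006820471804451222
scene cork (451, 75, 128, 43) 1.6233267784118652 0.28369179368019104 0.5016248822212219 fit [1.62296187 0.28514275] 0.40357610261080523 z 0.16643740474154617
scene cork (331, 52, 92, 149) 1.1794862747192383 0.4625276029109955 1.2329978942871094 fit [1.03525564 0.5923115 ] 0.89785496
[... 405 characters left out ...]
5586 0.1987028419971466 fit [0.45184823 0.4451678 ] 0.12668014032169317 z -0.0002824001018739697
top cork (347, 180, 65, 65) 0.5449874401092529 -0.11545874178409576 0.1607651263475418 fit [ 0.54491069 -0.11514716] 0.15767884124203016 z 0.004131515993811563
top cork (202, 51, 96, 58) 0.8928697109222412 0.21308885514736176 0.25709211826324463 fit [0.9033851  0.21647203] 0.18189881633537433 z -0.0004788994063551488
top orange [477 102  33  36 471] [ 0.78721992 -0.39830618  0.00757308] [ 0.74135159 -0.44523862 -0.00515905] [ 0.83714285 -0.36074446  0.01495204]
top orange [236 216  43  38 937] [0.47159452 0.17260643 0.09543714] [0.43071503 0.12639364 0.04798241] [0.51409967 0.22009788 0.11329152]
```

```bash
python3 -c "
import cv2,numpy as np
a=cv2.imread('pics/scene_crop.png')[:440];cv2.imwrite('pics/a.png',a)"
```

```text
(no output)
```

View pics/scene_crop.png

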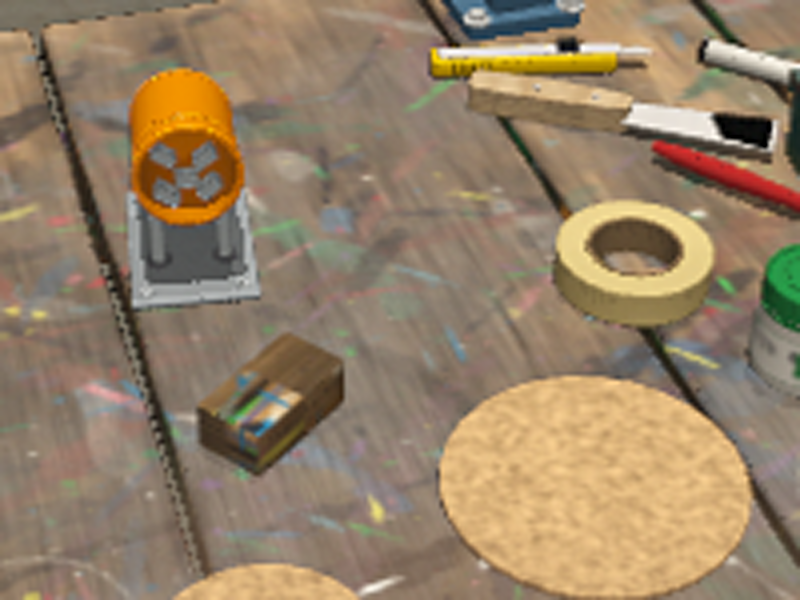

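View pics/top_crop.png

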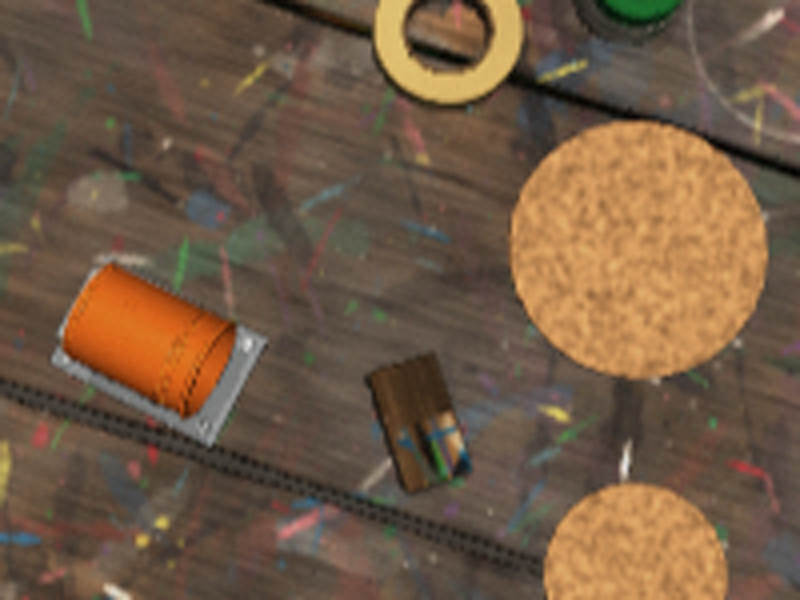

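Confirmed: the pad wanted is the larger one at top (380,212). It measures 158–161 mm across, against 110–116 mm for the other. The five nuts sit at the cup's floor, with the mouth facing the scene camera at about (262,192) and pointing towards −y and slightly −x. Next I'll measure the cup's axis.

```bash
python3 - <<'E'
from h import *
from scipy.optimize import least_squares
import bench; print([k for k in dir(bench) if not k.startswith('_')])
allp=[]
for n,(u,v,w,h) in dict(scene=(240,160,45,50),top=(230,210,55,50)).items():
    im=cv2.imread(f"pics/{n}0.png"); d=np.load(f"pics/{n}0.npy"); P=cloud(n,d)
    hsv=cv2.cvtColor(im,cv2.COLOR_BGR2HSV)
    m=cv2.inRange(hsv,(4,180,90),(20,255,255)); q=np.zeros_like(m);q[v:v+h,u:u+w]=m[v:v+h,u:u+w]
    if n=="scene":
        q[186:]=0   # only outer wall rows
    q=cv2.erode(q,np.ones((3,3)))
    Q=P[(q>0)&(d>0)]; Q=Q[Q[:,2]>.05]; print(n,len(Q)); allp.append(Q)
def res(x,Q):
    a=np.array([np.cos(x[2])*np.cos(x[3]),np.sin(x[2])*np.cos(x[3]),np.sin(x[3])])
    o=np.array([x[0],x[1],x[4]]); v=Q-o
    return np.linalg.norm(v-np.outer(v@a,a),axis=1)-.030
for Q in (allp[1],np.vstack(allp)):
    s=least_squares(res,[Q[:,0].mean(),Q[:,1].mean(),-2.0,.14,.075],args=(Q,),loss='soft_l1',f_scale=.002)
    x=s.x;a=np.array([np.cos(x[2])*np.cos(x[3]),np.sin(x[2])*np.cos(x[3]),np.sin(x[3])]);o=np.array([x[0],x[1],x[4]])
    t=(Q-o)@a
    print(o,np.degrees(x[2:4]),a,"rms",np.sqrt((s.fun**2).mean()),"t",np.percentile(t,[0,1,99,100]))
    tf=(.070-o[2])/a[2]; print("foot@t0",o+a*t.min(),"mouth@tmax",o+a*t.max())
    b=np.median(np.abs(res(x,Q)));print(b)
# plate corners in top crop px -> world on z=.005
for c in [(53,362),(110,262),(266,338),(213,443)]:
    print(ray("top",220+c[0]/4,150+c[1]/4,.005))
E
```

```text
['MotionError', 'camera', 'get_calibration', 'get_obs', 'hand_in', 'tip_extent']
scene 270
top 796
[0.52697171 0.28541176 0.05844122] [-116.00025209    7.63786564] [-0.4344858  -0.89081796  0.13291144] rms 0.0018558229781248385 t [0.0879425  0.09024655 0.16495681 0.16590247]
foot@t0 [0.48876195 0.20707101 0.07012979] mouth@tmax [0.45488945 0.13762286 0.08049156]
0.0012949782790975407
[7.27273021e-01 7.01378756e-01 6.64796269e-04] [-115.73834453    7.28163478] [-0.43075975 -0.89352186  0.12674667] rms 0.0025884594729203474 t [0.55299129 0.55473287 0.63094038 0.63491207]
foot@t0 [0.48906663 0.20726895 0.0707546 ] mouth@tmax [0.45377846 0.13407094 0.08113778]
0.0011373569808366159
[0.46467795 0.23786913 0.005     ]
[0.52660193 0.20635272 0.005     ]
[0.48258611 0.10980928 0.005     ]
[0.41840111 0.13948502 0.005     ]
```

Foot is about (0.489, 0.208, 0.070) and mouth about (0.4545, 0.136, 0.081), with yaw about −115.5°. The heights match the given 70 and 81 mm. I need the arm's geometry for planning, so I'll collect joint/pose pairs on the way there.

```bash
cat >> h.py <<'E'
def log():
    import json
    o=get_obs(); open("log.jsonl","a").write(json.dumps([o["q"].tolist(),o["eef_pos"].tolist(),o["eef_rot"].tolist()])+"\n")
E
L='python3 -c "from h import *;log()"'
eval $L
python3 -m jog '[[[-40,-20,0],[0.1,0.1,-0.05],1],[[-70,-40,0],[0.2,0.2,-0.1],1],[[-70,-40,0],[0.2,0.2,-0.1],1]]'; eval $L
python3 -m jog '[[[-30,-20,0],[-0.1,-0.1,-0.1],1],[[-60,-40,20],[-0.3,-0.1,-0.2],1],[[-60,-40,20],[-0.3,-0.1,-0.2],1]]'; eval $L
python3 -m jog '[[[-10,-10,10],[0.1,-0.1,-0.1],1],[[-20,-20,40],[0.2,-0.2,-0.2],1],[[-20,-20,40],[0.2,-0.2,-0.2],1]]'; eval $L
cat log.jsonl; python3 -c "import bench;print(bench.tip_extent)"
```

```text
time_s: 0.35
eef_pos: [0.3054, 0.4427, 0.2441]
eef_rot: [-0.122, 0.18, 0.973, -0.077]
wrist_force: [0.5, 0.7, -0.8]
opening: 1.002
time_s: 0.6
eef_pos: [0.342, 0.3775, 0.2155]
eef_rot: [-0.054, 0.096, 0.992, 0.068]
wrist_force: [-0.4, -0.3, 0.6]
opening: 1.003
time_s: 0.85
eef_pos: [0.3526, 0.3567, 0.1666]
eef_rot: [0.042, -0.003, 0.998, -0.039]
wrist_force: [-1.6, -1.4, -1.1]
opening: 1.002
[[0.9007058287337133, 0.18147245433502404, 1.60789476917686, -4.6585294301034445e-05, 1.3537911394455875, -0.20632292995126894], [0.25692093705207475, 0.5138850839568437, 0.24447741092776776], [-0.0003115843875352872, 0.2298063265419122, 0.9732360653524733, -0.0007185358152004687]]
[[0.6943257056476365, 0.2739430389541359, 1.52348184559385, 0.08880886225708182, 1.6199214198134706, -0.5188746970564669], [0.30536463742473735, 0.44269224080441816, 0.24413017835415826], [-0.12209340752335715, 0.1798572068092189, 0.973058973365192, -0.07681679081815257]]
[[0.4934187486860116, 0.0425743494502994, 1.831897651946636, 0.18124726685278783, 1.2851053542165927, -0.9370114169224333], [0.34196658509458217, 0.3775341956464805, 0.21548628091916444], [-0.05383420713269189, 0.09605461615551045, 0.9915613944598761, 0.06842068308923777]]
[[0.6236351088297533, 0.10839601489476797, 1.8632485874590712, -0.12321199321434002, 1.1504043260489836, -0.9041163393241278], [0.35263375126087604, 0.35666279313389276, 0.16664920794973798], [0.04173709701125523, -0.0030915874480348516, 0.9983530476891178, -0.03923836120398508]]
0.014
```

```bash
cat > fk.py <<'E'
import numpy as np, json
from scipy.spatial.transform import Rotation as Ro
from scipy.optimize import least_squares
D=[json.loads(l) for l in open("log.jsonl")]
S=np.array([1,1,1,1,1,1.])
Rz=lambda a:Ro.from_euler('z',a).as_matrix()
Ry=lambda a:Ro.from_euler('y',a).as_matrix()
def rots(q):
    R1=Rz(q[0]);R2=R1@Ry(q[1]);R3=R2@Ry(q[2]);R4=R3@Rz(q[3]);R5=R4@Ry(q[4]);R6=R5@Rz(q[5]);return R1,R2,R3,R4,R5,R6
def cols(q):
    R1,R2,R3,R4,R5,R6=rots(q)
    return np.c_[R1,R2[:,2],R3[:,0],R3[:,2],R4[:,1],R5[:,2]]
A=[];b=[];
R0=[]
for q,p,w in D:
    A.append(cols(q));b+=p
    R0.append(rots(q)[5].T@Ro.from_quat([w[1],w[2],w[3],w[0]]).as_matrix())
A=np.vstack(A);b=np.array(b);PAR,*_=np.linalg.lstsq(A,b,rcond=1e-6)
RT=Ro.from_matrix(R0).mean().as_matrix()
def fk(q): return cols(q)@PAR, rots(q)[5]@RT
LO=np.array([-2.99,-.89,.3,-1.14,0,-3.12]);HI=np.array([2.99,2.07,2.58,4.28,2.63,3.12])
def ik(p,R,seed):
    def f(q):
        a,B=fk(q);return np.r_[(a-p)*10,Ro.from_matrix(B@R.T).as_rotvec()]
    s=least_squares(f,np.clip(seed,LO+1e-3,HI-1e-3),bounds=(LO,HI));return s.x,np.abs(s.fun).max()
if __name__=="__main__":
    print("PAR A(xyz),L2z,L3x,L3z,D4y,E5z",PAR.round(4),"res",np.abs(A@PAR-b).max())
    print([Ro.from_matrix(r).as_rotvec().round(4) for r in R0])
E
python3 fk.py
```

```text
PAR A(xyz),L2z,L3x,L3z,D4y,E5z [ 0.      0.1178  0.3134  0.4382  0.0855  0.5145 -0.      0.3049] res 9.43689570931383e-16
[array([-0.    , -0.    ,  1.5708]), array([-0.    ,  0.    ,  1.5708]), array([-0.    , -0.    ,  1.5708]), array([-0.    , -0.    ,  1.5708])]
```

```bash
cat > plan.py <<'E'
from fk import *
FOOT=np.array([.4893,.208,.070]);YAW=np.radians(-115.5)
PAD=np.array([.545,-.1153,.005])
TZ=.008 # TCP beyond cup axis along tool z
def cupaxis(yaw,pitch): return np.array([np.cos(yaw)*np.cos(pitch),np.sin(yaw)*np.cos(pitch),np.sin(pitch)])
def tool(foot,yaw,pitch,al,s,flip):
    c=cupaxis(yaw,pitch); d=np.array([np.cos(yaw)*np.sin(pitch),np.sin(yaw)*np.sin(pitch),-np.cos(pitch)])
    z=np.cos(al)*c+np.sin(al)*d
    y=flip*np.array([-np.sin(yaw),np.cos(yaw),0]); x=np.cross(y,z)
    return foot+s*c+TZ*z, np.c_[x,y,z]
def wc(q):
    R=rots(q);p=fk(q)[0];w=p-R[4][:,2]*PAR[7];e=R[0]@PAR[:3]+R[1][:,2]*PAR[3]; return e,w
E
python3 - <<'E'
from plan import *
seeds=[np.array([a,b,c,d,e,f]) for a in(0.,.5) for b,c in((.3,1.6),(.6,1.2)) for d in(-.6,.8,2.5) for e in(.8,1.6) for f in(-2,0,2.)]
def best(p,R):
    out=[]
    for s in seeds:
        q,r=ik(p,R,s)
        if r<1e-4 and not any(np.abs(q-o).max()<.05 for o in out): out.append(q)
    return out
s=.028
for al in (60,75,90):
  for flip in(1,-1):
    p,R=tool(FOOT,YAW,np.radians(8),np.radians(al),s,flip)
    print("STAND",al,flip);[print("   ",q.round(2),"wrist",wc(q)[1].round(3)) for q in best(p,R)]
    for yd in (-150,-115.5,-90,):
        foot=PAD+[0,0,.083]
        p,R=tool(foot,np.radians(yd),np.radians(-90),np.radians(al),s,flip)
        print(" PAD",al,flip,yd);[print("     ",q.round(2),"wrist",wc(q)[1].round(3)) for q in best(p,R)]
E
```

```text
STAND 60 1
    [ 0.38  0.65  1.51 -0.43  1.51  0.97] wrist [0.556 0.348 0.308]
 PAD 60 1 -150
      [-0.94  0.5   2.13  1.38  1.07 -0.98] wrist [ 0.322 -0.244  0.208]
 PAD 60 1 -115.5
      [-0.89  0.68  1.76  0.91  1.43 -0.94] wrist [ 0.434 -0.347  0.208]
 PAD 60 1 -90
      [-0.78  0.82  1.47  0.67  1.7  -1.  ] wrist [ 0.545 -0.372  0.208]
STAND 60 -1
    [ 0.38  0.65  1.51 -0.43  1.51 -2.17] wrist [0.556 0.348 0.308]
 PAD 60 -1 -150
      [-0.94  0.5   2.13  1.38  1.07  2.16] wrist [ 0.322 -0.244  0.208]
 PAD 60 -1 -115.5
      [-0.89  0.68  1.76  0.91  1.43  2.21] wrist [ 0.434 -0.347  0.208]
 PAD 60 -1 -90
      [-0.78  0.82  1.47  0.67  1.7   2.14] wrist [ 0.545 -0.372  0.208]
STAND 75 1
    [ 0.3   0.49  1.66 -0.3   1.28  0.88] wrist [0.527 0.288 0.347]
 PAD 75 1 -150
      [-1.02  0.7   2.1   1.5   1.32 -1.21] wrist [ 0.297 -0.259  0.137]
 PAD 75 1 -115.5
      [-0.94  0.84  1.69  1.02  1.62 -1.04] wrist [ 0.422 -0.374  0.137]
 PAD 75 1 -90
      [-0.81  0.97  1.38  0.78  1.89 -1.03] wrist [ 0.545 -0.402  0.137]
STAND 75 -1
    [ 0.3   0.49  1.66 -0.3   1.28 -2.27] wrist [0.5
[... 275 characters left out ...]
  0.137]
STAND 90 1
    [ 0.2   0.35  1.81 -0.13  1.07  0.71] wrist [0.495 0.22  0.368]
 PAD 90 1 -150
      [-1.05  0.91  2.01  1.57  1.57 -1.36] wrist [ 0.288 -0.264  0.06 ]
 PAD 90 1 -115.5
      [-0.95  1.01  1.61  1.12  1.82 -1.1 ] wrist [ 0.417 -0.383  0.06 ]
 PAD 90 1 -90
      [-0.82  1.13  1.29  0.89  2.08 -1.03] wrist [ 0.545 -0.412  0.06 ]
STAND 90 -1
    [ 0.2   0.35  1.81 -0.13  1.07 -2.43] wrist [0.495 0.22  0.368]
 PAD 90 -1 -150
      [-1.05  0.91  2.01  1.57  1.57  1.78] wrist [ 0.288 -0.264  0.06 ]
 PAD 90 -1 -115.5
      [-0.95  1.01  1.61  1.12  1.82  2.04] wrist [ 0.417 -0.383  0.06 ]
 PAD 90 -1 -90
      [-0.82  1.13  1.29  0.89  2.08  2.11] wrist [ 0.545 -0.412  0.06 ]
```

```bash
cat > delta.py <<'E'
from plan import *
from bench import get_obs
def delta(p,R,start=None):
    o=get_obs();w=o["eef_rot"];R0=Ro.from_quat([w[1],w[2],w[3],w[0]]).as_matrix();p0=o["eef_pos"]
    if start: p0,R0=start
    sh=R0.T@(p-p0)*1000;rv=Ro.from_matrix(R0.T@R).as_rotvec()
    return sh.round(1),rv.round(3),"rows",max(np.linalg.norm(sh)/41.7,np.linalg.norm(rv)/.125).round(1)
E
python3 - <<'E'
from delta import *
from h import *
al=np.radians(60)
p,R=tool(FOOT,YAW,np.radians(8),al,.028,1); z=R[:,2]
pre=p-z*.10
print("grasp",p,z); print("pre",pre,delta(pre,R)); 
q=get_obs()["q"]
a,b=ik(pre,R,q);print(a.round(2),b)
print("pre->grasp",delta(p,R,(pre,R)))
d=np.load("pics/top0.npy");P=cloud("top",d)
for n,b in dict(tape=(312,137,40,40),ink=(365,130,28,30),block=(310,237,30,38),hexY=(472,130,72,76),hexS=(378,50,66,75)).items():
    u,v,w,h=b;Q=P[v:v+h,u:u+w].reshape(-1,3);Q=Q[Q[:,2]>.012];print(n,Q.min(0).round(3),Q.max(0).round(3))
E
```

```text
grasp [0.47524261 0.17852807 0.06759276] [-0.2650491  -0.55568699 -0.78801075]
pre [0.50174752 0.23409676 0.14639384] (array([-145.8, -121. ,   42.2]), array([ 0.693, -0.288,  1.907]), 'rows', np.float64(16.4))
[ 0.44  0.63  1.34 -0.4   1.7   0.94] 1.1102230246251565e-15
pre->grasp (array([  0.,   0., 100.]), array([0., 0., 0.]), 'rows', np.float64(2.4))
tape [ 0.355 -0.041  0.013] [0.72  0.055 1.208]
ink [ 0.355 -0.138  0.012] [0.733 0.055 1.208]
block [ 0.355 -0.013  0.014] [0.472 0.055 1.208]
hexY [ 0.355 -0.524  0.012] [0.756 0.055 1.208]
hexS [ 0.355 -0.268  0.012] [0.958 0.055 1.208]
```

```bash
python3 - <<'E'
from delta import *
al=np.radians(60)
p,R=tool(FOOT,YAW,np.radians(8),al,.028,1); z=R[:,2]
print(delta(p-z*.13,R))
from h import *
for n,f in (("top",None),):
    d=np.load("pics/top0.npy");P=cloud("top",d)
    for n,b in dict(tape=(312,137,40,40),ink=(365,130,28,30),block=(310,237,30,38),hexY=(472,130,72,76)).items():
        u,v,w,h=b;Q=P[v:v+h,u:u+w].reshape(-1,3);Q=Q[(Q[:,2]>.012)&(Q[:,2]<.5)];print(n,Q.min(0).round(3),Q.max(0).round(3))
E
```

```text
(array([-155.8, -106.3,   18. ]), array([ 0.693, -0.288,  1.907]), 'rows', np.float64(16.4))
tape [ 0.628 -0.041  0.013] [0.72  0.051 0.029]
ink [ 0.671 -0.138  0.012] [ 0.733 -0.077  0.068]
block [ 0.392 -0.013  0.014] [0.472 0.047 0.036]
hexY [ 0.584 -0.524  0.012] [ 0.756 -0.351  0.038]
```

```bash
python3 -m jog '[[[-20,-20,0],[0.04,-0.02,0.12],1],[[-40,-40,0],[0.09,-0.04,0.24],1],[[-80,-60,0],[0.17,-0.07,0.48],1],[[-80,-60,0],[0.17,-0.07,0.48],1],[[-120,-80,10],[0.35,-0.14,0.95],1],[[-120,-80,10],[0.35,-0.14,0.95],1],[[-120,-80,10],[0.35,-0.14,0.95],1],[[-156,-106,18],[0.69,-0.29,1.9],1],[[-156,-106,18],[0.69,-0.29,1.9],1],[[-156,-106,18],[0.69,-0.29,1.9],1],[[-156,-106,18],[0.69,-0.29,1.9],1],[[-156,-106,18],[0.69,-0.29,1.9],1],[[-156,-106,18],[0.69,-0.29,1.9],1],[[-156,-106,18],[0.69,-0.29,1.9],1],[[-156,-106,18],[0.69,-0.29,1.9],1],[[-156,-106,18],[0.69,-0.29,1.9],1],[[-156,-106,18],[0.69,-0.29,1.9],1],[[-156,-106,18],[0.69,-0.29,1.9],1]]'
python3 - <<'E'
from delta import *
from h import *
al=np.radians(60)
p,R=tool(FOOT,YAW,np.radians(8),al,.028,1); z=R[:,2]
print(delta(p-z*.13,R),delta(p,R),get_obs()["q"].round(2))
pc,d=camera("wrist");np.save("pics/w1.npy",d);cv2.imwrite("pics/w1.png",pc[:,:,::-1]);c=get_calibration("wrist");print(c)
E
```

```text
time_s: 2.35
eef_pos: [0.5101, 0.2506, 0.1689]
eef_rot: [0.174, 0.798, 0.507, -0.276]
wrist_force: [-0.4, 0.4, 0.2]
opening: 0.999
(array([-0.7, -0.4, -0.9]), array([0.003, 0.001, 0.005]), 'rows', np.float64(0.0)) (array([ -0.6,  -0.8, 129.1]), array([0.003, 0.001, 0.005]), 'rows', np.float64(3.1)) [ 0.46  0.64  1.28 -0.4   1.75  0.93]
{'fx': 309.70691628693146, 'fy': 309.70691628693146, 'cx': 320.5853416997882, 'cy': 197.53871742142795, 'world_from_camera': array([[ 9.06373633e-01, -2.42919789e-01, -3.45654181e-01,
         5.67867135e-01],
       [-4.22476259e-01, -5.22712590e-01, -7.40462935e-01,
         3.76185782e-01],
       [-8.04692190e-04,  8.17166766e-01, -5.76400753e-01,
         2.26279245e-01],
       [ 0.00000000e+00,  0.00000000e+00,  0.00000000e+00,
         1.00000000e+00]])}
```

View pics/w1.png

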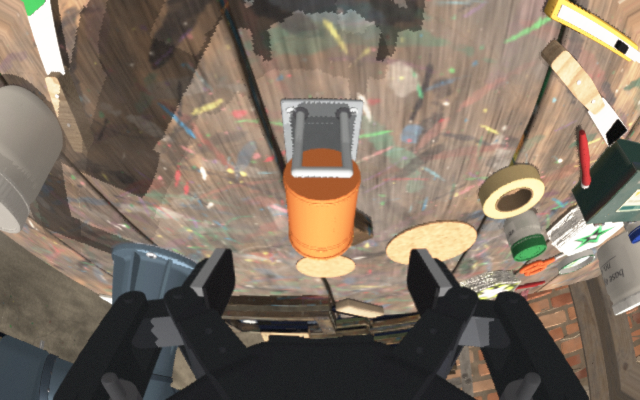

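The wrist view is upside down. It shows the cup at (322,205), foot and stop nearer, centred between the fingertips at about (222,280) and (420,280). I'll check the lateral centring in numbers.

```bash
python3 - <<'E'
from delta import *
from h import *
im=cv2.imread("pics/w1.png");c=get_calibration("wrist");T=c["world_from_camera"]
m=cv2.inRange(cv2.cvtColor(im,cv2.COLOR_BGR2HSV),(5,170,80),(20,255,255));m[:185]=0;m[245:]=0;m[:,:270]=0;m[:,380:]=0
def r(u,v):
    x,y=u-c["cx"],v-c["cy"];k=np.hypot(x,y);t=k/c["fx"]
    return T[:3,:3]@np.array([np.sin(t)*x/k,np.sin(t)*y/k,np.cos(t)])
o=get_obs();w=o["eef_rot"];R0=Ro.from_quat([w[1],w[2],w[3],w[0]]).as_matrix()
N=[]
for v in range(190,242,4):
    u=np.where(m[v]>0)[0];
    a,b=r(u.min()-.5,v),r(u.max()+.5,v);bis=a/np.linalg.norm(a)+b/np.linalg.norm(b);bis/=np.linalg.norm(bis);N.append(bis)
    if v in(190,214,238):print(v,u.min(),u.max(),"tool",(R0.T@bis).round(3), "pt from cam in tool mm at 250mm",(R0.T@(T[:3,3]+bis*.25-o["eef_pos"])*1000).round(1))
n=np.linalg.svd(np.array(N))[2][-1]
n*=np.sign(n@R0[:,1]);print("plane normal in tool",(R0.T@n).round(4)," TCP grasp line offset mm",(n@(T[:3,3]-o["eef_pos"])*1000).round(2), "camera in tool",(R0.T@(T[:3,3]-o["eef_pos"])*1000).round(1))
cn=cupaxis(YAW,np.radians(8));print("model axis dot n",cn@n,"model foot off",n@(FOOT-T[:3,3])*1000)
E
```

```text
190 286 356 tool [-0.265  0.002  0.964] pt from cam in tool mm at 250mm [ 7.400e+00 -1.000e-01  1.109e+02]
214 289 354 tool [-0.339  0.004  0.941] pt from cam in tool mm at 250mm [-11.2   0.3 105. ]
238 290 351 tool [-0.411  0.001  0.912] pt from cam in tool mm at 250mm [-29.2  -0.5  97.7]
plane normal in tool [-0.0022  1.     -0.0033]  TCP grasp line offset mm -0.34 camera in tool [  73.6   -0.6 -130.2]
model axis dot n -0.008349589187186078 model foot off -0.5050386109707583
```

The cup is centred to within about 0.5 mm, so I'll advance, then close.

```bash
python3 -m jog '[[[0,0,30],[0,0,0],1],[[0,0,60],[0,0,0],1],[[0,0,90],[0,0,0],1],[[0,0,110],[0,0,0],1],[[0,0,122],[0,0,0],1],[[0,0,129],[0,0,0],1],[[0,0,129],[0,0,0],1],[[0,0,129],[0,0,0],1]]'
python3 - <<'E'
from delta import *
from h import *
p,R=tool(FOOT,YAW,np.radians(8),np.radians(60),.028,1)
print(delta(p,R))
pc,d=camera("wrist");cv2.imwrite("pics/w2.png",pc[:,:,::-1])
pc,d=camera("scene");cv2.imwrite("pics/s2.png",cv2.resize(pc[80:280,150:400,::-1],None,fx=3,fy=3))
E
```

```text
time_s: 3.07
eef_pos: [0.4769, 0.1793, 0.0683]
eef_rot: [0.175, 0.797, 0.508, -0.275]
wrist_force: [-0.2, 0.3, -0.2]
opening: 1.003
(array([-0.7, -1.1,  1.4]), array([ 0.005, -0.   ,  0.008]), 'rows', np.float64(0.1))
```

View pics/s2.png

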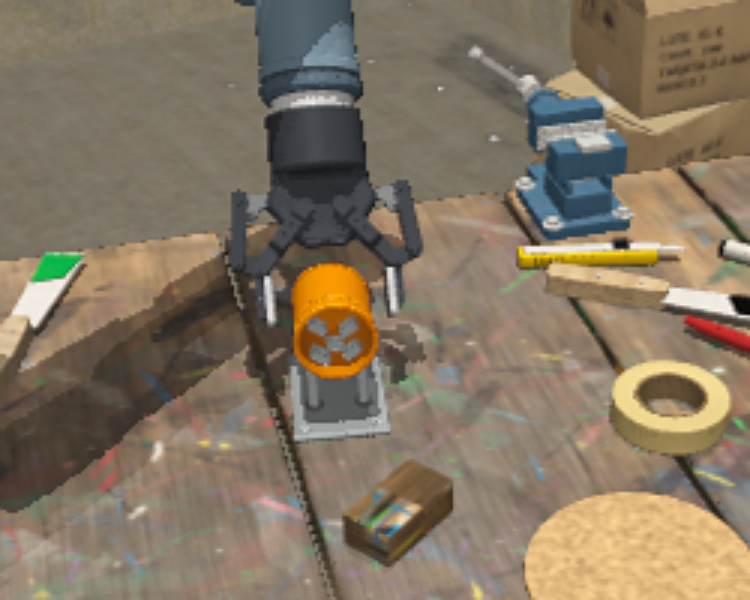

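View pics/w2.png

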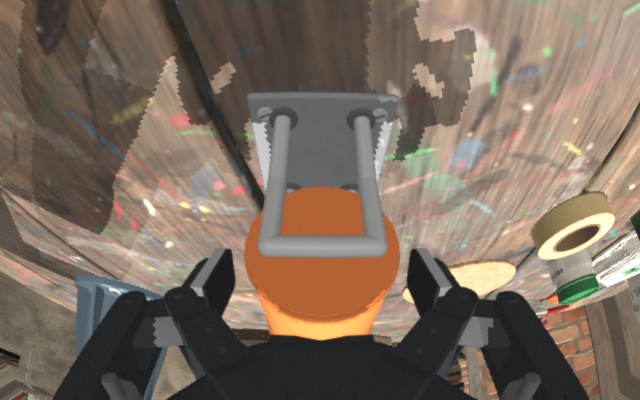

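The cup is centred between the open fingers: edges at 245 and 400, fingers at 232 and 408. Closing now.

```bash
python3 -m jog '[[[0,0,0],[0,0,0],0.5],[[0,0,0],[0,0,0],0.4],[[0,0,0],[0,0,0],0.3],[[0,0,0],[0,0,0],0.3],[[0,0,0],[0,0,0],0.3],[[0,0,0],[0,0,0],0.3]]'
python3 - <<'E'
from delta import *
from h import *
pc,d=camera("wrist");cv2.imwrite("pics/w3.png",pc[:,:,::-1])
o=get_obs();print(o["opening"],o["wrist_force"],o["torque"])
p,R=tool(FOOT,YAW,np.radians(8),np.radians(60),.028,1)
print(delta(p,R))
E
```

```text
time_s: 3.67
eef_pos: [0.4777, 0.1806, 0.0702]
eef_rot: [0.175, 0.798, 0.508, -0.273]
wrist_force: [-2.3, 4.1, 7.0]
opening: 0.695
0.6962822759486049 [-1.54135932  4.22818659  6.50785698] [ 0.04745859  0.37281833 -0.42102853]
(array([-0.8, -1.4,  3.9]), array([ 0.007, -0.002,  0.006]), 'rows', np.float64(0.1))
```

View pics/w3.png

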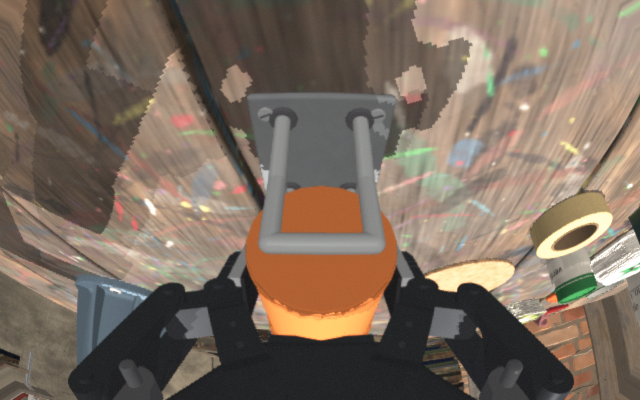

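Gripped: opening 0.696, which is about 59–60 mm. I'll record the home TCP pose, solve for the grip offsets and plan the carry and turn.

```bash
cat >> plan.py <<'E'
HOME_P=np.array([0.4777,0.1806,0.0702])
def home_R():
    w=np.load("home.npy")[3:];return Ro.from_quat([w[1],w[2],w[3],w[0]]).as_matrix()
E
cat > swing.py <<'E'
from delta import *
hp=np.load("home.npy");HP=hp[:3];HR=home_R()
C0=np.c_[cupaxis(YAW,np.radians(8)),[-np.sin(YAW),np.cos(YAW),0],np.zeros(3)];C0[:,2]=np.cross(C0[:,0],C0[:,1])
def cupR(yaw,pitch):
    a=cupaxis(yaw,pitch);b=np.array([-np.sin(yaw),np.cos(yaw),0]);return np.c_[a,b,np.cross(a,b)]
RT_=C0.T@HR; PT_=C0.T@(HP-FOOT)   # tool in cup frame (cup x=axis)
def tcp(foot,yaw,pitch):
    C=cupR(yaw,pitch);return foot+C@PT_,C@RT_
def lipfoot(yaw,pitch,gap):
    # foot so that lower lip point is at pad - 31.5 c_h, gap above pad
    ch=np.array([np.cos(yaw),np.sin(yaw),0]);piv=PAD-.0315*ch+[0,0,gap]
    c=cupaxis(yaw,pitch);d=ch*np.sin(pitch)-np.array([0,0,np.cos(pitch)])
    return piv-.0315*d-.080*c
E
python3 - <<'E'
from bench import get_obs; import numpy as np
o=get_obs();np.save("home.npy",np.r_[o["eef_pos"],o["eef_rot"]])
from swing import *
print("tool in cup: pos",PT_*1000, "z dir",RT_[:,2])
yaw=YAW
up=tcp(FOOT+[0,0,.06],yaw,np.radians(8)); print("lift60",delta(*up))
q=get_obs()["q"]
prev=q
for nm,(f,ph) in {"lift":(FOOT+[0,0,.09],18),"mid":(np.array([.55,.09,.17]),18),"over":(lipfoot(yaw,np.radians(18),.07),18),"s8":(lipfoot(yaw,np.radians(8),.016),8)}.items():
    P=tcp(f,yaw,np.radians(ph));q,e=ik(*P,q);print(nm,f.round(3),P[0].round(3),q.round(2),e<1e-4,delta(*P))
st=P;qs=q
for yd in (0,-10,10):pass
last=q
for k in range(1,15):
    ph=8-7*k; g=max(.003,.08*np.sin(np.radians(max(ph,0)))+.004)
    P=tcp(lipfoot(yaw,np.radians(ph),g),yaw,np.radians(ph));q,e=ik(*P,last)
    print(ph,delta(*P,st)[:2],e<1e-4,"rate",((q-last)*12).round(2),"q",q.round(2));last=q
E
```

```text
tool in cup: pos [29.38672703  1.39548437 -3.9271265 ] z dir [ 0.4978524   0.00650127 -0.86723741]
lift60 (array([-36.8,   0.1, -47.4]), array([-0., -0.,  0.]), 'rows', np.float64(1.4))
lift [0.489 0.208 0.16 ] [0.478 0.181 0.165] [ 0.42  0.62  1.4  -0.52  1.79  0.92] True (array([-58. ,   0.1, -75.4]), array([ 0.001, -0.175, -0.001]), 'rows', np.float64(2.3))
mid [0.55 0.09 0.17] [0.539 0.063 0.175] [ 0.23  0.6   1.4  -0.63  1.7   0.77] True (array([-128.3,  105. ,  -33.3]), array([ 0.001, -0.175, -0.001]), 'rows', np.float64(4.1))
over [ 0.596 -0.009  0.08 ] [ 0.584 -0.036  0.086] [ 0.07  0.75  1.38 -0.7   1.52  0.73] True (array([-129.1,  188.1,   81.2]), array([ 0.001, -0.175, -0.001]), 'rows', np.float64(5.8))
s8 [ 0.595 -0.011  0.041] [ 0.583 -0.039  0.041] [ 0.02  0.72  1.45 -0.6   1.34  0.71] True (array([-104. ,  188. ,  117.8]), array([-0., -0.,  0.]), 'rows', np.float64(5.9))
1 (array([ 0.3, -0. ,  5.1]), array([-0.001,  0.122,  0.001])) True rate [-0.56 -0.71  0.7   0.98 -1.17 -0.72] q [-0.03  0.66  1.51 -0.52  1.25  0.65]
-6 (array([-5.4, -0.1,  3.6]), array([-0.002,  0.
[... 1274 characters left out ...]
-0.89  0.35  0.06  1.36  0.72 -1.6 ] q [-0.67  0.42  1.82  0.62  1.11 -0.57]
-69 (array([-63.9,  -0.5,  18.1]), array([-0.009,  1.344,  0.009])) True rate [-0.82  0.53 -0.04  1.14  0.86 -1.4 ] q [-0.73  0.47  1.82  0.71  1.18 -0.68]
-76 (array([-68.5,  -0.6,  23.4]), array([-0.01 ,  1.466,  0.01 ])) True rate [-0.74  0.69 -0.14  0.95  0.95 -1.21] q [-0.8   0.52  1.81  0.79  1.26 -0.79]
-83 (array([-72.4,  -0.7,  29.3]), array([-0.01 ,  1.588,  0.01 ])) True rate [-0.64  0.82 -0.24  0.78  1.02 -1.02] q [-0.85  0.59  1.79  0.86  1.35 -0.87]
-90 (array([-75.6,  -0.7,  35.5]), array([-0.011,  1.71 ,  0.011])) True rate [-0.54  0.93 -0.34  0.65  1.06 -0.86] q [-0.89  0.67  1.76  0.91  1.44 -0.94]
```

The turn is feasible at every step. I'll turn slowly with the lower lip held just above the pad, so the nuts slide out gently and the mouth closes over them. First I'll lift straight up, then raise the mouth a little.

```bash
python3 -m jog '[[[-3,0,-4],[0,0,0],0.3],[[-10,0,-13],[0,0,0],0.3],[[-19,0,-24],[0,0,0],0.3],[[-28,0,-36],[0,0,0],0.3],[[-37,0,-47],[0,-0.03,0],0.3],[[-46,0,-60],[0,-0.08,0],0.3],[[-54,0,-70],[0,-0.13,0],0.3],[[-58,0,-75],[0,-0.17,0],0.3],[[-58,0,-75],[0,-0.175,0],0.3],[[-58,0,-75],[0,-0.175,0],0.3]]'
python3 - <<'E'
from swing import *
from h import *
yaw=YAW
pc,d=camera("scene");cv2.imwrite("pics/s4.png",cv2.resize(pc[80:280,150:400,::-1],None,fx=3,fy=3))
o=get_obs();print(o["opening"],o["wrist_force"])
for f,ph in ((np.array([.55,.09,.17]),18),(lipfoot(yaw,np.radians(18),.09),18),(lipfoot(yaw,np.radians(18),.07),18),(lipfoot(yaw,np.radians(8),.016),8)): print(delta(*tcp(f,yaw,np.radians(ph))))
E
```

```text
time_s: 4.55
eef_pos: [0.4781, 0.1813, 0.1656]
eef_rot: [0.218, 0.771, 0.491, -0.341]
wrist_force: [0.2, -0.6, -2.0]
opening: 0.694
0.6946197764022229 [ 0.34942522  0.58321143 -1.65673161]
(array([-62. , 105. ,  53.5]), array([ 0.001, -0.001, -0.001]), 'rows', np.float64(3.2))
(array([-57.8, 188.1, 152.9]), array([ 0.001, -0.001, -0.001]), 'rows', np.float64(6.0))
(array([-43. , 188.1, 166.4]), array([ 0.001, -0.001, -0.001]), 'rows', np.float64(6.1))
(array([-12. , 188. , 198.1]), array([0.   , 0.174, 0.   ]), 'rows', np.float64(6.6))
```

View pics/s4.png

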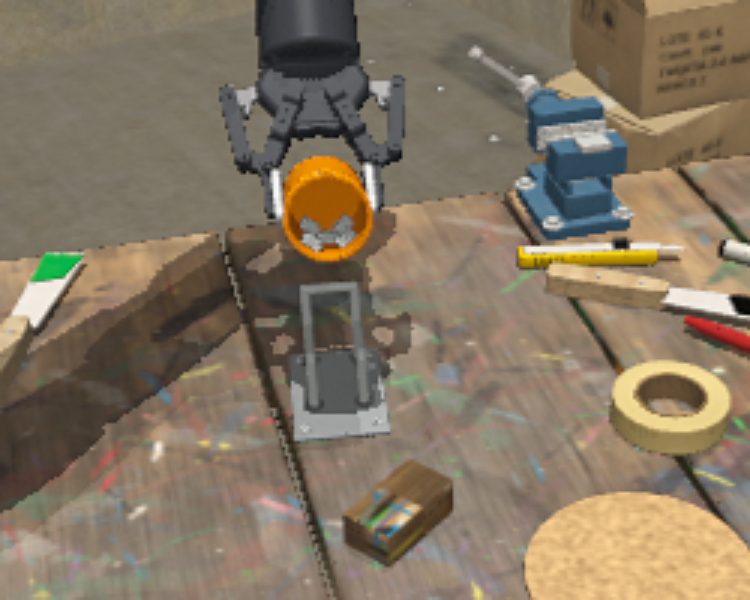

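The cup is out of the stand at (327,210) in the crop, with the nuts inside near its bottom. I'll carry it smoothly over the pad.

```bash
python3 -m jog '[[[-5,6,4],[0,0,0],0.3],[[-13,19,10],[0,0,0],0.3],[[-25,38,20],[0,0,0],0.3],[[-37,58,30],[0,0,0],0.3],[[-47,78,41],[0,0,0],0.3],[[-56,98,54],[0,0,0],0.3],[[-60,118,72],[0,0,0],0.3],[[-61,138,93],[0,0,0],0.3],[[-60,156,115],[0,0,0],0.3],[[-59,171,133],[0,0,0],0.3],[[-58,181,144],[0,0,0],0.3],[[-58,186,150],[0,0,0],0.3],[[-58,188,153],[0,0,0],0.3],[[-58,188,153],[0,0,0],0.3],[[-58,188,153],[0,0,0],0.3]]'
python3 - <<'E'
from swing import *
from h import *
yaw=YAW
pc,d=camera("scene");cv2.imwrite("pics/s5.png",cv2.resize(pc[130:330,250:500,::-1],None,fx=3,fy=3))
o=get_obs();print(o["opening"],o["wrist_force"])
for f,ph in ((lipfoot(yaw,np.radians(18),.045),18),(lipfoot(yaw,np.radians(8),.016),8)): print(delta(*tcp(f,yaw,np.radians(ph))))
E
```

```text
time_s: 5.85
eef_pos: [0.5841, -0.0359, 0.1063]
eef_rot: [0.218, 0.771, 0.491, -0.341]
wrist_force: [-0.1, 0.6, -1.5]
opening: 0.694
0.6958250018843452 [-0.42909068  0.35888569 -1.75613348]
(array([33.5,  0.2, 31.3]), array([ 0.002, -0.001, -0.001]), 'rows', np.float64(1.1))
(array([46. ,  0.1, 46.3]), array([0.001, 0.173, 0.   ]), 'rows', np.float64(1.6))
```

View pics/s5.png

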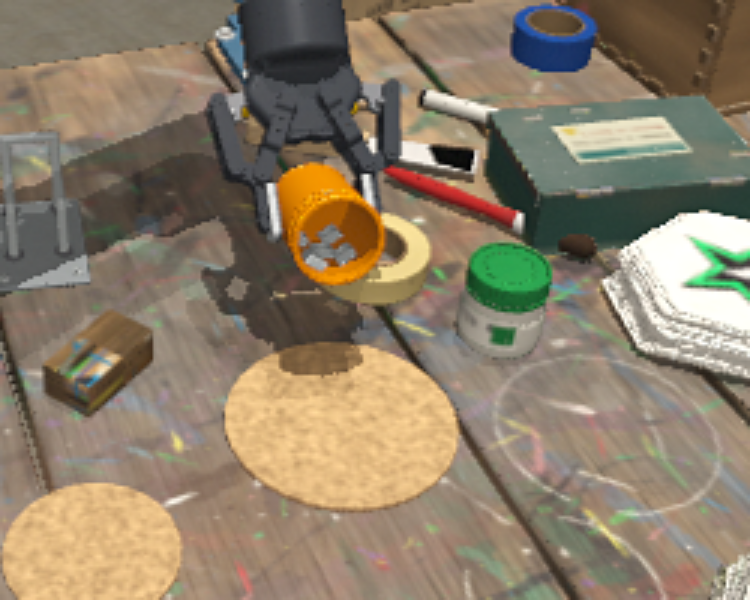

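The nuts are still in at (325,250) in the crop, and the cup has passed clear of the tape roll and block. I'll lower to just above the pad and level out to 8°.

```bash
python3 -m jog '[[[4,0,4],[0,0.01,0],0.3],[[12,0,12],[0,0.04,0],0.3],[[22,0,22],[0,0.08,0],0.3],[[32,0,32],[0,0.12,0],0.3],[[40,0,40],[0,0.15,0],0.3],[[44,0,45],[0,0.17,0],0.3],[[46,0,46],[0,0.173,0],0.3],[[46,0,46],[0,0.173,0],0.3],[[46,0,46],[0,0.173,0],0.3]]'
python3 - <<'E'
from swing import *
from h import *
yaw=YAW
o=get_obs();print(o["opening"],o["wrist_force"])
for ph in range(4,-95,-4):
    g=max(.0025,.08*np.sin(np.radians(max(ph,0)))+.004)
    print(ph,g,delta(*tcp(lipfoot(yaw,np.radians(ph),g),yaw,np.radians(ph)))[:2])
pc,d=camera("scene");cv2.imwrite("pics/s6.png",cv2.resize(pc[130:330,250:500,::-1],None,fx=3,fy=3))
E
```

```text
time_s: 6.65
eef_pos: [0.5834, -0.0381, 0.042]
eef_rot: [0.176, 0.797, 0.509, -0.273]
wrist_force: [-0.0, 0.0, -1.6]
opening: 0.694
0.6937681316212837 [-0.00562277  0.01777842 -1.57874535]
4 0.009580517899530024 (array([ 0.3, -0.1,  4.1]), array([0.002, 0.07 , 0.001]))
0 0.004 (array([ 0.1, -0.1,  6.8]), array([0.001, 0.14 , 0.001]))
-4 0.004 (array([-3.6, -0.1,  5.3]), array([0.001, 0.21 , 0.002]))
-8 0.004 (array([-7.5, -0.1,  4.1]), array([0.   , 0.28 , 0.003]))
-12 0.004 (array([-11.4,  -0.1,   3.1]), array([-0.   ,  0.349,  0.003]))
-16 0.004 (array([-15.4,  -0.2,   2.5]), array([-0.001,  0.419,  0.004]))
-20 0.004 (array([-19.4,  -0.2,   2.1]), array([-0.001,  0.489,  0.004]))
-24 0.004 (array([-23.4,  -0.2,   2. ]), array([-0.002,  0.559,  0.005]))
-28 0.004 (array([-27.4,  -0.2,   2.2]), array([-0.002,  0.629,  0.005]))
-32 0.004 (array([-31.4,  -0.3,   2.6]), array([-0.003,  0.698,  0.006]))
-36 0.004 (array([-35.4,  -0.3,   3.3]), array([-0.003,  0.768,  0.006]))
-40 0.004 (array([-39.2,  -0.3,   4.3]), array([-0.003,  0.838,  0.007]))
-44 0.004 (array([-43.1,  -0.4,   5.6]
[... 223 characters left out ...]
, array([-0.005,  1.117,  0.009]))
-60 0.004 (array([-57.2,  -0.5,  13.3]), array([-0.006,  1.187,  0.009]))
-64 0.004 (array([-60.3,  -0.6,  15.8]), array([-0.006,  1.257,  0.01 ]))
-68 0.004 (array([-63.3,  -0.6,  18.5]), array([-0.007,  1.327,  0.01 ]))
-72 0.004 (array([-66.1,  -0.7,  21.4]), array([-0.007,  1.397,  0.011]))
-76 0.004 (array([-68.6,  -0.7,  24.5]), array([-0.008,  1.466,  0.012]))
-80 0.004 (array([-71. ,  -0.8,  27.8]), array([-0.009,  1.536,  0.012]))
-84 0.004 (array([-73.1,  -0.8,  31.2]), array([-0.009,  1.606,  0.013]))
-88 0.004 (array([-74.9,  -0.9,  34.8]), array([-0.01 ,  1.676,  0.013]))
-92 0.004 (array([-76.5,  -0.9,  38.5]), array([-0.01 ,  1.746,  0.014]))
```

View pics/s6.png

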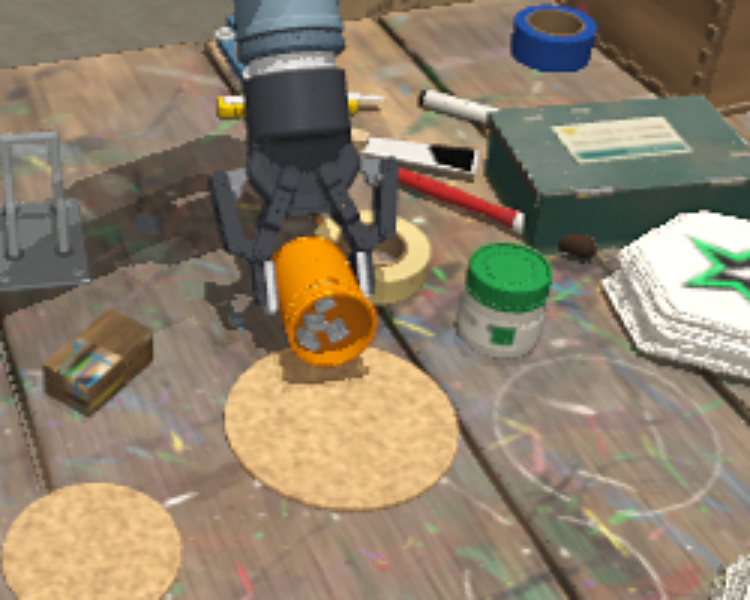

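The lower lip is at crop (325,363), over the pad's near part as planned, with all nuts in. Now I'll start the slow turn, with a look partway.

```bash
python3 -m jog '[[[0,0,2],[0,0.03,0],0.3],[[0,0,4],[0,0.07,0],0.3],[[0,0,6],[0,0.105,0],0.3],[[0,0,7],[0,0.14,0],0.3],[[-2,0,6],[0,0.175,0],0.3],[[-3.6,0,5.3],[0,0.21,0],0.3],[[-5.5,0,4.7],[0,0.245,0],0.3],[[-7.5,0,4.1],[0,0.28,0],0.3],[[-9.5,0,3.6],[0,0.315,0],0.3],[[-11.4,0,3.1],[0,0.349,0],0.3],[[-13.4,0,2.8],[0,0.384,0],0.3],[[-15.4,0,2.5],[0,0.419,0],0.3],[[-15.4,0,2.5],[0,0.419,0],0.3]]'
cat > look.py <<'E'
import sys
from swing import *
from h import *
n=sys.argv[1]
pc,d=camera("scene");cv2.imwrite(f"pics/s{n}.png",cv2.resize(pc[170:320,270:470,::-1],None,fx=4,fy=4,interpolation=cv2.INTER_CUBIC))
o=get_obs();print(o["opening"],o["wrist_force"],o["time_s"])
for ph in [float(a) for a in sys.argv[2:]]:
    print(ph,delta(*tcp(lipfoot(YAW,np.radians(ph),.003),YAW,np.radians(ph)))[:2])
E
python3 look.py 7 -16 -18 -20 -22 -24 -26 -28 -32 -36 -40
```

```text
time_s: 7.78
eef_pos: [0.5781, -0.0517, 0.0508]
eef_rot: [0.066, 0.837, 0.534, -0.1]
wrist_force: [-0.0, -0.5, -0.8]
opening: 0.692
0.6893821772904093 [ 0.22603894  0.61119154 -1.67276537] 7.8333
-16.0 (array([ 1.1, -0.9,  1.9]), array([ 0.   , -0.   ,  0.002]))
-18.0 (array([-0.6, -0.9,  0.9]), array([0.   , 0.035, 0.002]))
-20.0 (array([-2.4, -0.9, -0.1]), array([-0.   ,  0.069,  0.002]))
-22.0 (array([-4.2, -1. , -1. ]), array([-0.   ,  0.104,  0.002]))
-24.0 (array([-6. , -1. , -1.8]), array([-0.001,  0.139,  0.003]))
-26.0 (array([-7.9, -1. , -2.6]), array([-0.001,  0.174,  0.003]))
-28.0 (array([-9.7, -1. , -3.3]), array([-0.001,  0.209,  0.003]))
-32.0 (array([-13.6,  -1. ,  -4.5]), array([-0.002,  0.279,  0.003]))
-36.0 (array([-17.5,  -1. ,  -5.5]), array([-0.002,  0.349,  0.004]))
-40.0 (array([-21.5,  -1.1,  -6.1]), array([-0.003,  0.419,  0.004]))
```

View pics/s7.png

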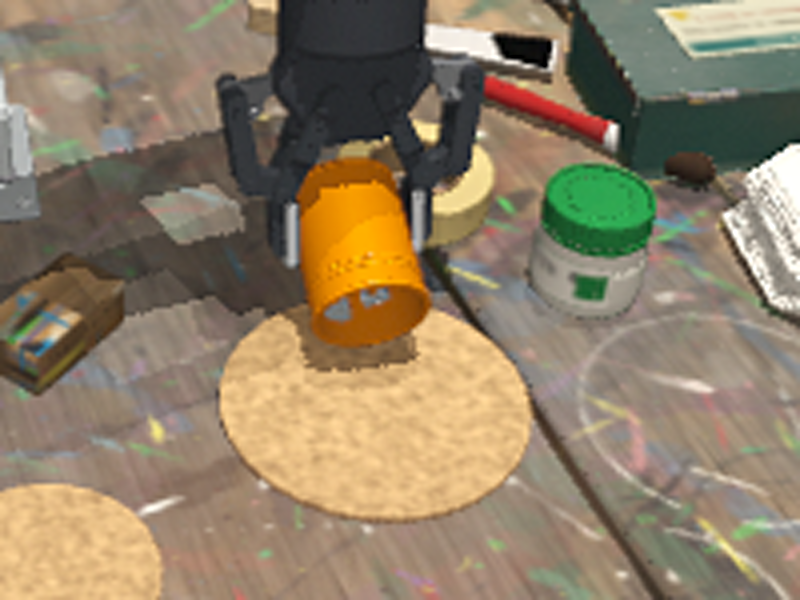

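At −16° the nuts are still inside, seen at (340,305) and (378,297). Continuing.

```bash
python3 -m jog '[[[0,-0.5,1],[0,0.017,0],0.3],[[-1,-1,0.9],[0,0.035,0],0.3],[[-1.5,-1,0.4],[0,0.052,0],0.3],[[-2.4,-1,-0.1],[0,0.069,0],0.3],[[-3.3,-1,-0.5],[0,0.087,0],0.3],[[-4.2,-1,-1],[0,0.104,0],0.3],[[-5.1,-1,-1.4],[0,0.122,0],0.3],[[-6,-1,-1.8],[0,0.139,0],0.3]]'
python3 look.py 8 -24 -26 -28 -32 -36 -40
```

```text
time_s: 8.5
eef_pos: [0.5748, -0.056, 0.0538]
eef_rot: [0.029, 0.842, 0.537, -0.041]
wrist_force: [0.2, -0.0, -1.1]
opening: 0.695
0.6956431174584644 [ 0.82442845 -0.36553034 -0.73001034] 8.55
-24.0 (array([ 0.6, -0.1,  0.1]), array([-0.001, -0.002,  0.002]))
-26.0 (array([-1.1, -0.2, -0.9]), array([-0.001,  0.033,  0.002]))
-28.0 (array([-2.9, -0.2, -1.9]), array([-0.001,  0.068,  0.002]))
-32.0 (array([-6.5, -0.2, -3.6]), array([-0.002,  0.138,  0.003]))
-36.0 (array([-10.2,  -0.2,  -5.1]), array([-0.002,  0.207,  0.003]))
-40.0 (array([-14.1,  -0.2,  -6.3]), array([-0.003,  0.277,  0.004]))
```

View pics/s8.png

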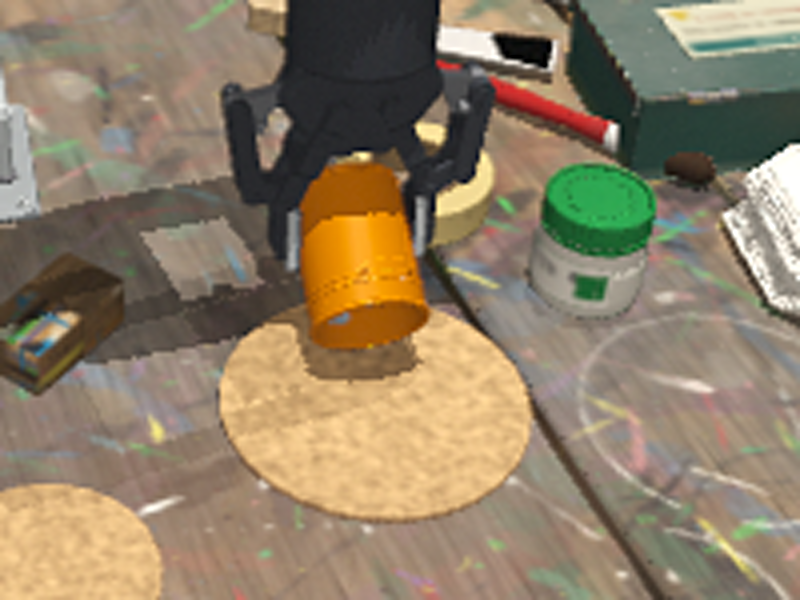

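Still in at −24°, with one nut visible at (340,320). Continuing slowly.

```bash
python3 -m jog '[[[-0.5,0,-0.4],[0,0.017,0],0.3],[[-1.1,0,-0.9],[0,0.033,0],0.3],[[-2,0,-1.4],[0,0.05,0],0.3],[[-2.9,0,-1.9],[0,0.068,0],0.3],[[-3.8,0,-2.3],[0,0.085,0],0.3],[[-4.7,0,-2.8],[0,0.103,0],0.3],[[-5.6,0,-3.2],[0,0.12,0],0.3],[[-6.5,0,-3.6],[0,0.138,0],0.3]]'
python3 look.py 9 -32 -34 -36 -40 -44 -48
```

```text
time_s: 9.22
eef_pos: [0.5722, -0.0621, 0.0583]
eef_rot: [-0.008, 0.843, 0.537, 0.018]
wrist_force: [0.4, -0.2, -2.2]
opening: 0.696
0.6955952539229612 [ 0.46887343  0.10913909 -1.30226158] 9.2667
-32.0 (array([ 0.6, -0.3,  0.1]), array([-0.002, -0.003,  0.002]))
-34.0 (array([-1.1, -0.4, -0.9]), array([-0.002,  0.032,  0.003]))
-36.0 (array([-2.9, -0.4, -1.9]), array([-0.002,  0.067,  0.003]))
-40.0 (array([-6.5, -0.4, -3.6]), array([-0.003,  0.137,  0.003]))
-44.0 (array([-10.3,  -0.4,  -5.1]), array([-0.003,  0.207,  0.003]))
-48.0 (array([-14.1,  -0.4,  -6.3]), array([-0.004,  0.276,  0.004]))
```

View pics/s9.png

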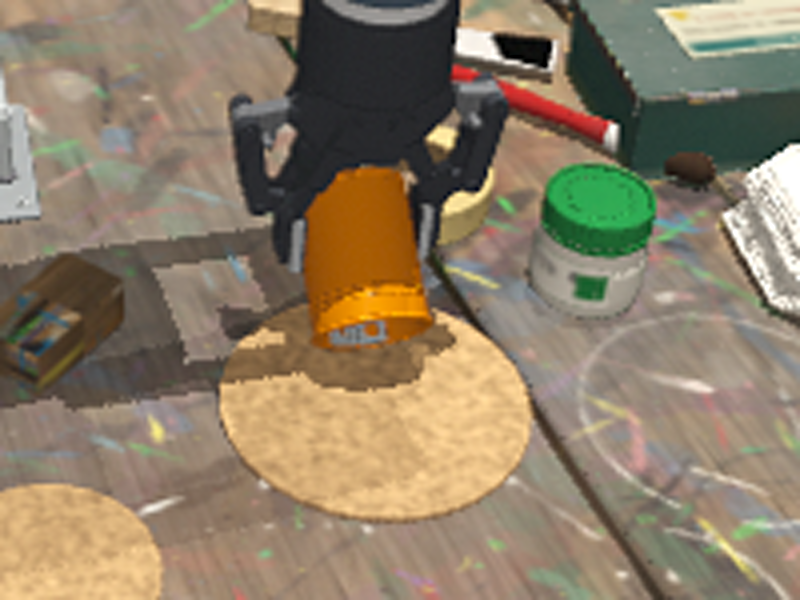

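At −32° the nuts have slid down to the lip at (345,335) and (372,330), still in the mouth. Continuing.

```bash
python3 -m jog '[[[-0.5,0,-0.4],[0,0.016,0],0.3],[[-1.1,0,-0.9],[0,0.032,0],0.3],[[-2.9,0,-1.9],[0,0.067,0],0.3],[[-4.7,0,-2.8],[0,0.102,0],0.3],[[-6.5,0,-3.6],[0,0.137,0],0.3],[[-8.4,0,-4.4],[0,0.172,0],0.3]]'
python3 look.py 10 -42 -44 -48 -52 -56 -60 -64
```

```text
time_s: 9.77
eef_pos: [0.5685, -0.0704, 0.0626]
eef_rot: [-0.055, 0.838, 0.535, 0.092]
wrist_force: [-0.8, 0.1, -0.7]
opening: 0.692
0.6942592650543019 [-0.61986143 -0.80820753 -1.50375679] 9.8167
-42.0 (array([ 1. , -0.6,  0.3]), array([-0.003, -0.004,  0.002]))
-44.0 (array([-0.8, -0.6, -0.7]), array([-0.003,  0.031,  0.003]))
-48.0 (array([-4.3, -0.7, -2.6]), array([-0.004,  0.101,  0.003]))
-52.0 (array([-8. , -0.7, -4.2]), array([-0.004,  0.17 ,  0.003]))
-56.0 (array([-11.8,  -0.7,  -5.6]), array([-0.005,  0.24 ,  0.004]))
-60.0 (array([-15.7,  -0.8,  -6.7]), array([-0.005,  0.31 ,  0.004]))
-64.0 (array([-19.6,  -0.8,  -7.5]), array([-0.006,  0.38 ,  0.004]))
```

View pics/s10.png

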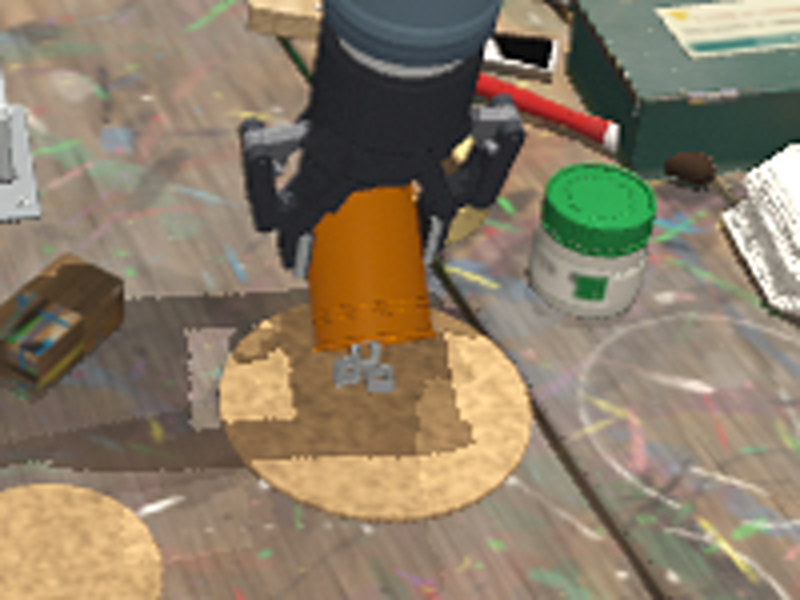

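Three or more nuts are out on the pad, at crop (348,372), (380,380) and (366,350). I'll check they lie inside the cup's final footprint.

```bash
cat > nuts.py <<'E'
import sys
from swing import *
from h import *
ch=np.array([np.cos(YAW),np.sin(YAW)])
for a in sys.argv[2:]:
    u,v=map(float,a.split(","));w=ray("scene",270+u/4,170+v/4,float(sys.argv[1]));e=(w[:2]-PAD[:2])*1000;print(a,w.round(4),"dist from pad mid mm",np.linalg.norm(e).round(1),"along c_h",(e@ch).round(1),"side",(e@[-ch[1],ch[0]]).round(1))
E
python3 nuts.py 0.0085 348,372 380,380 366,350 335,385 392,390
```

```text
348,372 [ 0.5443 -0.0981  0.0085] dist from pad mid mm 17.2 along c_h -15.3 side -8.0
380,380 [ 0.5543 -0.112   0.0085] dist from pad mid mm 9.8 along c_h -7.0 side 6.9
366,350 [ 0.5627 -0.0906  0.0085] dist from pad mid mm 30.4 along c_h -30.0 side 5.4
335,385 [ 0.5327 -0.1017  0.0085] dist from pad mid mm 18.3 along c_h -6.9 side -16.9
392,390 [ 0.5546 -0.121   0.0085] dist from pad mid mm 11.2 along c_h 1.0 side 11.2
```

The nuts' leading edges are at the pad's middle, well inside the footprint. I'll continue turning down.

```bash
python3 -m jog '[[[-0.8,0,-0.7],[0,0.031,0],0.3],[[-2.6,-0.3,-1.7],[0,0.066,0],0.3],[[-4.3,-0.7,-2.6],[0,0.101,0],0.3],[[-6.2,-0.7,-3.4],[0,0.135,0],0.3],[[-8,-0.7,-4.2],[0,0.17,0],0.3],[[-9.9,-0.7,-4.9],[0,0.205,0],0.3],[[-11.8,-0.7,-5.6],[0,0.24,0],0.3],[[-13.7,-0.7,-6.2],[0,0.275,0],0.3],[[-15.7,-0.8,-6.7],[0,0.31,0],0.3],[[-17.6,-0.8,-7.1],[0,0.345,0],0.3],[[-19.6,-0.8,-7.5],[0,0.38,0],0.3]]'
python3 look.py 11 -64 -66 -68 -72 -76 -80 -84 -88 -90
```

```text
time_s: 10.73
eef_pos: [0.5588, -0.0901, 0.0657]
eef_rot: [-0.155, 0.806, 0.514, 0.25]
wrist_force: [-0.5, -0.2, -1.2]
opening: 0.692
0.696955926611161 [-0.34989155 -0.78000836 -1.34494144] 10.7833
-64.0 (array([ 1.1, -0.1,  0.2]), array([-0.006, -0.003,  0.002]))
-66.0 (array([-0.6, -0.1, -0.8]), array([-0.006,  0.032,  0.002]))
-68.0 (array([-2.4, -0.1, -1.8]), array([-0.007,  0.067,  0.002]))
-72.0 (array([-6. , -0.1, -3.6]), array([-0.007,  0.137,  0.003]))
-76.0 (array([-9.7, -0.2, -5. ]), array([-0.008,  0.207,  0.003]))
-80.0 (array([-13.5,  -0.2,  -6.3]), array([-0.008,  0.276,  0.003]))
-84.0 (array([-17.5,  -0.2,  -7.2]), array([-0.009,  0.346,  0.003]))
-88.0 (array([-21.4,  -0.3,  -7.9]), array([-0.009,  0.416,  0.004]))
-90.0 (array([-23.4,  -0.3,  -8.1]), array([-0.009,  0.451,  0.004]))
```

View pics/s11.png

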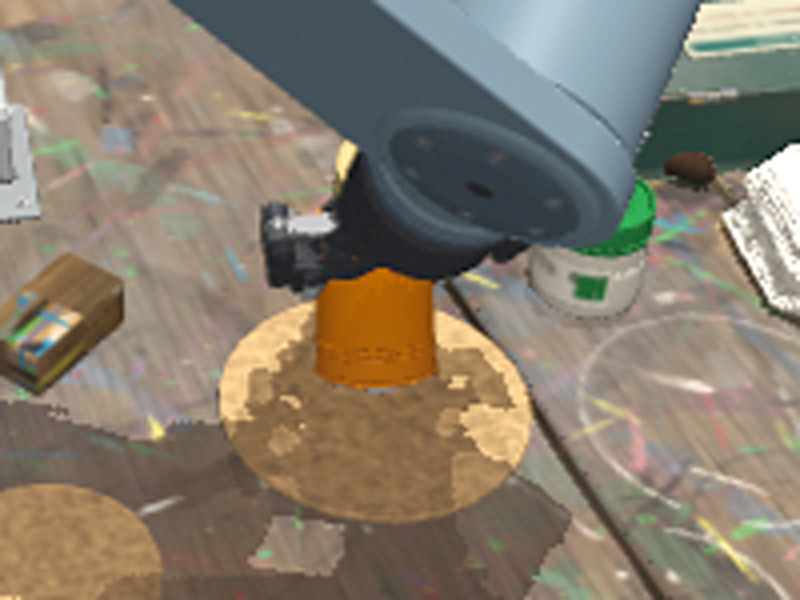

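The nuts are almost covered, with one edge still visible at (380,390) beneath the lip. I'll finish the turn.

```bash
python3 -m jog '[[[-0.6,0,-0.8],[0,0.032,0],0.3],[[-2.4,0,-1.8],[0,0.067,0],0.3],[[-4.2,0,-2.7],[0,0.102,0],0.3],[[-6,0,-3.6],[0,0.137,0],0.3],[[-7.8,0,-4.3],[0,0.172,0],0.3],[[-9.7,0,-5],[0,0.207,0],0.3],[[-11.6,0,-5.7],[0,0.241,0],0.3],[[-13.5,0,-6.3],[0,0.276,0],0.3],[[-15.5,0,-6.8],[0,0.311,0],0.3],[[-17.5,0,-7.2],[-0.005,0.346,0],0.3],[[-19.4,0,-7.6],[-0.009,0.381,0],0.3],[[-21.4,0,-7.9],[-0.009,0.416,0],0.3],[[-23.4,0,-8.1],[-0.009,0.451,0],0.3],[[-23.4,0,-8.1],[-0.009,0.451,0],0.3]]'
python3 - <<'E'
from swing import *
from h import *
o=get_obs();print(o["opening"],o["wrist_force"],o["torque"])
P=tcp(lipfoot(YAW,-np.pi/2,0),YAW,-np.pi/2);print("to zero gap",delta(*P)[:2])
w=o["eef_rot"];R0=Ro.from_quat([w[1],w[2],w[3],w[0]]).as_matrix();print("world down in tool",-R0[2].round(3))
for n in("scene","top"):
    pc,d=camera(n);b=pc[170:320,270:470] if n=="scene" else pc[140:290,300:500];cv2.imwrite(f"pics/{n}12.png",cv2.resize(b[:,:,::-1],None,fx=4,fy=4,interpolation=cv2.INTER_CUBIC))
E
```

```text
time_s: 11.95
eef_pos: [0.5476, -0.1129, 0.0574]
eef_rot: [-0.264, 0.73, 0.463, 0.427]
wrist_force: [-0.2, 0.2, -1.2]
opening: 0.695
0.6954181018572493 [-0.22500866  0.18898413 -1.18717609] [-0.51295188  0.21651746  0.00533466]
to zero gap (array([-1.3,  0.1,  1.5]), array([-0.001, -0.003,  0.001]))
world down in tool [-0.869 -0.009  0.495]
```

View pics/scene12.png

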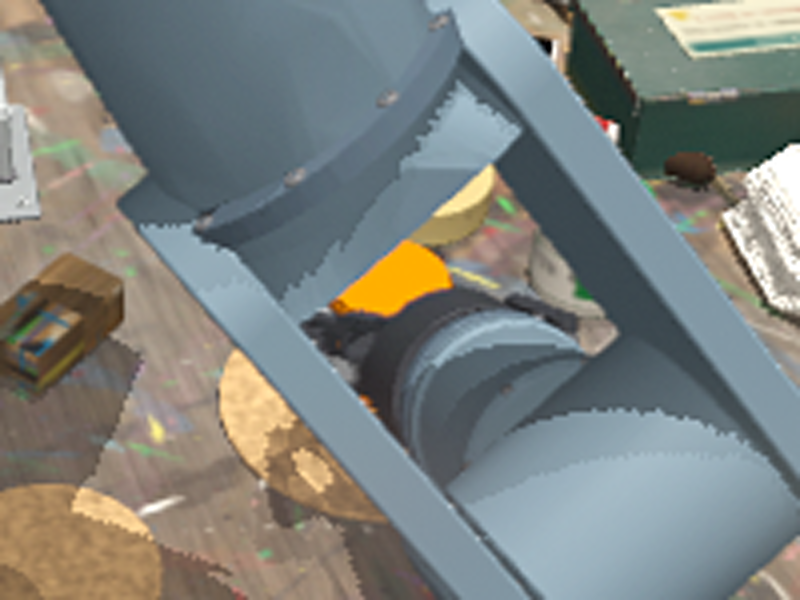

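View pics/top12.png

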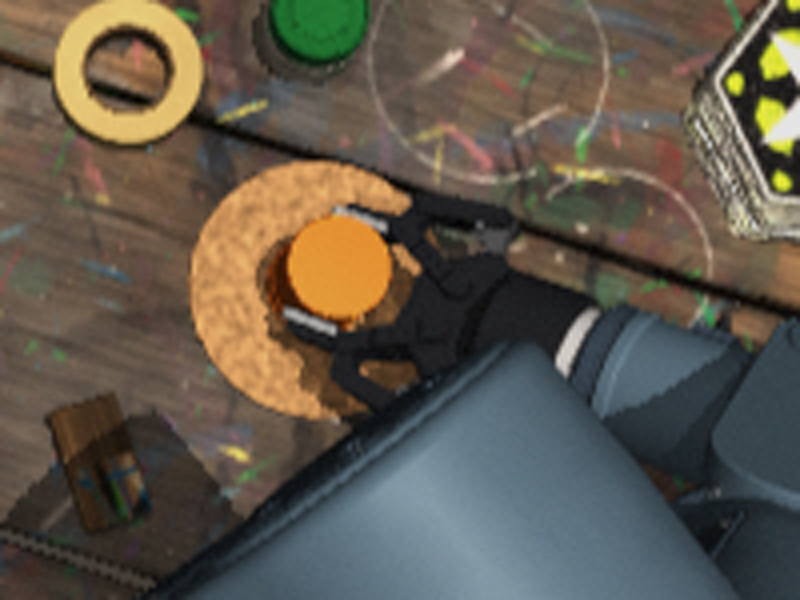

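The cup is upright mouth-down with no nut visible outside it. I'll lower the last 2 mm until I feel contact.

```bash
python3 -m jog '[[[-1,0,0.6],[0,0,0],0.3],[[-2,0,1.1],[0,0,0],0.3],[[-2.6,0,1.5],[0,0,0],0.3],[[-2.6,0,1.5],[0,0,0],0.3]]'
python3 - <<'E'
from swing import *
from h import *
o=get_obs();print(o["opening"],o["wrist_force"])
P=tcp(lipfoot(YAW,-np.pi/2,0),YAW,-np.pi/2);print("to zero gap",delta(*P)[:2])
print(ray("top",385,206.75,.086),PAD)
E
```

```text
time_s: 12.38
eef_pos: [0.5483, -0.1123, 0.0558]
eef_rot: [-0.264, 0.73, 0.464, 0.427]
wrist_force: [0.4, 0.6, 3.0]
opening: 0.696
0.6959204273934355 [0.37900547 0.61016288 2.99866469]
to zero gap (array([-0.3, -0.3, -0.1]), array([-0.001, -0.001,  0.003]))
[ 0.54370985 -0.11715846  0.086     ] [ 0.545  -0.1153  0.005 ]
```

Contact confirmed: vertical force went from −1.2 N to +3 N, with the height at nominal zero gap. The cup's centre is within about 2 mm of the pad's middle. Lifting straight up slowly.

```bash
python3 -m jog '[[[-0.5,0,0.3],[0,0,0],0.3],[[-0.5,0,0.3],[0,0,0],0.3],[[-0.5,0,0.3],[0,0,0],0.3],[[2,0,-1],[0,0,0],0.3],[[6,0,-3.5],[0,0,0],0.3],[[12,0.1,-7],[0,0,0],0.3],[[20,0.2,-11],[0,0,0],0.3],[[29,0.3,-16.5],[0,0,0],0.3],[[38,0.4,-21.5],[0,0,0],0.3],[[48,0.5,-27],[0,0,0],0.3],[[58,0.6,-33],[0,0,0],0.3],[[69,0.7,-39],[0,0,0],0.3],[[79,0.8,-45],[0,0,0],0.3],[[87,0.9,-49.5],[0,0,0],0.3],[[96,0.9,-54.5],[0,0,0],0.3],[[100,1,-57],[0,0,0],0.3],[[100,1,-57],[0,0,0],0.3]]'
python3 - <<'E'
from swing import *
from h import *
o=get_obs();print(o["opening"],o["wrist_force"],o["eef_pos"],o["q"].round(2))
pc,d=camera("wrist");cv2.imwrite("pics/w13.png",pc[:,:,::-1])
pc,d=camera("scene");cv2.imwrite("pics/s13.png",pc[:,:,::-1])
pc,d=camera("top");cv2.imwrite("pics/t13.png",cv2.resize(pc[140:290,300:500,::-1],None,fx=4,fy=4,interpolation=cv2.INTER_CUBIC))
E
```

```text
time_s: 13.8
eef_pos: [0.5486, -0.1124, 0.1721]
eef_rot: [-0.263, 0.73, 0.465, 0.427]
wrist_force: [-0.6, -0.1, -0.3]
opening: 0.694
0.6944391267609158 [-0.60956487 -0.0891343  -0.27104507] [ 0.54857392 -0.11238291  0.17214993] [-0.89  0.45  1.78  0.9   1.56 -0.79]
```

View pics/s13.png

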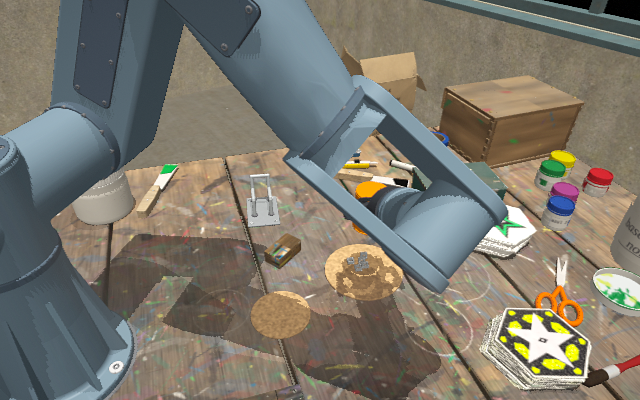

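View pics/w13.png

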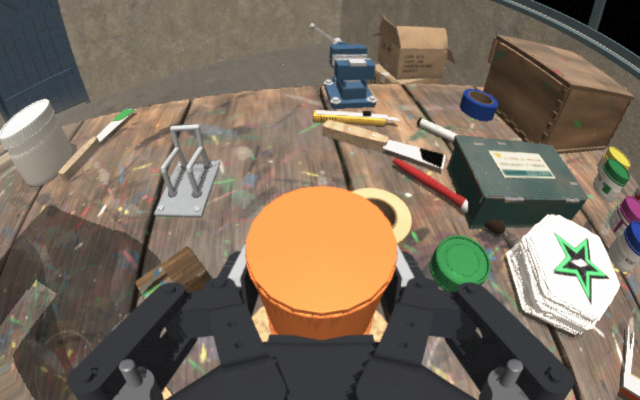

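```bash
python3 - <<'E'
import cv2
im=cv2.imread("pics/s13.png")[235:305,315:415];cv2.imwrite("pics/s13c.png",cv2.resize(im,None,fx=8,fy=8,interpolation=cv2.INTER_CUBIC))
from swing import *
# return: swing back in air: use foot path; rise of foot
o=get_obs();q=o["q"]
cur_foot=PAD+[0,0,.083+.1163]
print("model foot",cur_foot)
def show(nm,f,ph,q,st=None):
    P=tcp(np.array(f),YAW,np.radians(ph));a,e=ik(*P,q);print(nm,P[0].round(3),a.round(2),e<1e-4,delta(*P,st),"mouth",(np.array(f)+.08*cupaxis(YAW,np.radians(ph))).round(3));return a,P
a,P=show("A",[.58,-.04,.22],8,q)
for t in (1,.8,.6,.4,.2): # intermediate pivoting
    f=np.array([.58,-.04,.22])*(1-t)+cur_foot*t; show(t,f,8-98*t,q)
a,B=show("B",[.53,.10,.19],8,a,P)
a,C=show("C",FOOT+[0,0,.09],8,a,P)
E
```

```text
model foot [ 0.545  -0.1153  0.2043]
A [ 0.568 -0.067  0.22 ] [-0.02  0.44  1.46 -0.6   1.54  0.52] True (array([67.5, -0.1, 17.7]), array([ 0.012, -1.711, -0.008]), 'rows', np.float64(13.7)) mouth [ 0.546 -0.112  0.231]
1 [ 0.548 -0.112  0.175] [-0.89  0.45  1.78  0.9   1.56 -0.78] True (array([ 3.6,  0.3, -2.7]), array([-0.002, -0.001,  0.003]), 'rows', np.float64(0.1)) mouth [ 0.545 -0.115  0.124]
0.8 [ 0.551 -0.106  0.178] [-0.77  0.28  1.79  0.68  1.38 -0.57] True (array([9.9, 0.1, 1.2]), array([ 0.001, -0.343,  0.001]), 'rows', np.float64(2.7)) mouth [ 0.54  -0.124  0.132]
0.6 [ 0.554 -0.1    0.185] [-0.59  0.19  1.76  0.38  1.26 -0.28] True (array([19.5,  0.1,  4.1]), array([ 0.004, -0.685, -0.001]), 'rows', np.float64(5.5)) mouth [ 0.537 -0.131  0.149]
0.4 [ 0.557 -0.092  0.195] [-0.39  0.2   1.69  0.02  1.24  0.05] True (array([32.5, -0. ,  7.1]), array([ 0.006, -1.027, -0.003]), 'rows', np.float64(8.2)) mouth [ 0.537 -0.132  0.172]
0.2 [ 0.562 -0.081  0.207] [-0.19  0.29  1.59 -0.32  1.35  0.33] True (array([48.7, -0. , 11.3]), array([ 0.009, -1.369, -0.006]), 'rows', np.float64(11.0)) mouth [ 0.539 -0.126  0.201]
B [0.518 0.073 0.19 ] [ 0.2   0.45  1.51 -0.52  1.6   0.74] True (array([ 101.9, -104.5,  -41.3]), array([0., 0., 0.]), 'rows', np.float64(3.6)) mouth [0.496 0.028 0.201]
C [0.478 0.181 0.16 ] [ 0.38  0.52  1.49 -0.44  1.65  0.9 ] True (array([ 183.9, -187. ,  -67.3]), array([0., 0., 0.]), 'rows', np.float64(6.5)) mouth [0.455 0.136 0.171]
```

View pics/s13c.png

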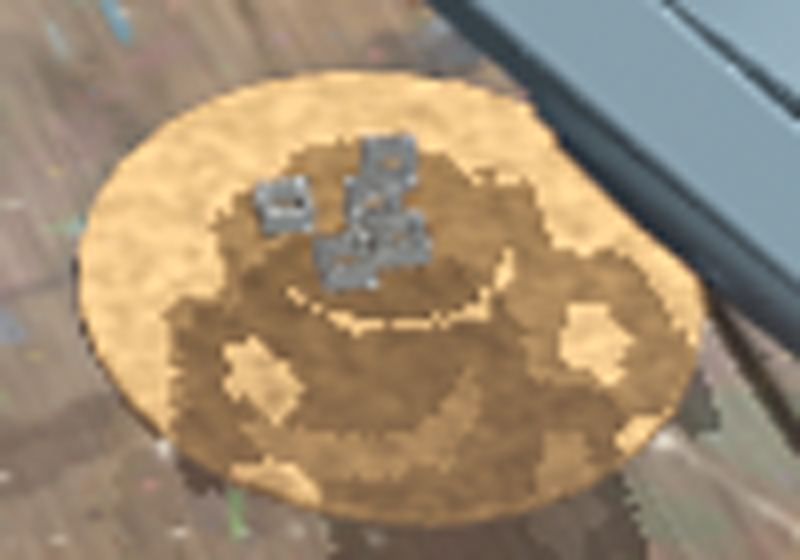

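View pics/t13.png

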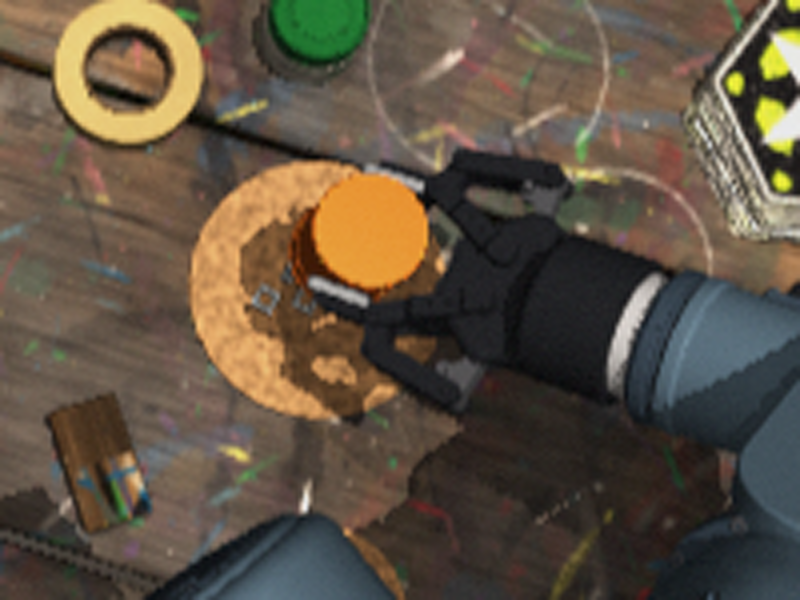

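All five nuts are heaped on the pad, at enlarged (285,205), (388,160), (370,195), (405,240) and (345,265). Now I'll turn the empty cup back up in the air.

```bash
python3 -m jog '[[[3,0,0],[0,-0.06,0],0.3],[[6,0,0.3],[0,-0.16,0],0.3],[[9,0,1],[0,-0.28,0],0.3],[[12,0,2],[0,-0.4,0],0.3],[[15.5,0,3],[0,-0.52,0],0.3],[[19,0,4],[0,-0.64,0],0.3],[[23,0,5],[0,-0.76,0],0.3],[[28,0,6],[0,-0.88,0],0.3],[[32.5,0,7],[0,-1.0,0],0.3],[[38,0,8.5],[0.007,-1.12,-0.005],0.3],[[43,0,10],[0.008,-1.24,-0.005],0.3],[[49,0,11.5],[0.009,-1.36,-0.006],0.3],[[55,0,13.5],[0.01,-1.48,-0.007],0.3],[[62,0,16],[0.011,-1.6,-0.008],0.3],[[67,0,17.7],[0.012,-1.69,-0.008],0.3],[[67.5,0,17.7],[0.012,-1.711,-0.008],0.3],[[67.5,0,17.7],[0.012,-1.711,-0.008],0.3],[[67.5,0,17.7],[0.012,-1.711,-0.008],0.3]]'
python3 - <<'E'
from swing import *
for f in ([.53,.10,.19],FOOT+[0,0,.09],FOOT+[0,0,.05]): print(delta(*tcp(np.array(f),YAW,np.radians(8))))
E
```

```text
time_s: 15.45
eef_pos: [0.5681, -0.0674, 0.219]
eef_rot: [0.174, 0.798, 0.509, -0.273]
wrist_force: [-0.4, -0.4, -0.5]
opening: 0.694
(array([ 101.6, -104.1,  -42. ]), array([-0.001, -0.002,  0.002]), 'rows', np.float64(3.6))
(array([ 183.8, -186.5,  -67.7]), array([-0.001, -0.002,  0.002]), 'rows', np.float64(6.5))
(array([ 208.3, -186.5,  -36.1]), array([-0.001, -0.002,  0.002]), 'rows', np.float64(6.8))
```

```bash
python3 -m jog '[[[8,-8,-3],[0,0,0],0.3],[[27,-27,-10],[0,0,0],0.3],[[52,-53,-20],[0,0,0],0.3],[[78,-80,-30],[0,0,0],0.3],[[104,-107,-40],[0,0,0],0.3],[[130,-132,-49],[0,0,0],0.3],[[155,-158,-58],[0,0,0],0.3],[[175,-177,-65],[0,0,0],0.3],[[184,-186.5,-68],[0,0,0],0.3],[[184,-186.5,-68],[0,0,0],0.3],[[184,-186.5,-68],[0,0,0],0.3]]'
python3 - <<'E'
from swing import *
from h import *
print(delta(HP+[0,0,.03],HR),delta(HP,HR))
pc,d=camera("top");cv2.imwrite("pics/t14.png",cv2.resize(pc[150:300,220:420,::-1],None,fx=4,fy=4,interpolation=cv2.INTER_CUBIC))
pc,d=camera("scene");cv2.imwrite("pics/s14.png",cv2.resize(pc[110:310,200:450,::-1],None,fx=3,fy=3,interpolation=cv2.INTER_CUBIC))
pc,d=camera("wrist");cv2.imwrite("pics/w14.png",pc[:,:,::-1])
E
```

```text
time_s: 16.37
eef_pos: [0.478, 0.1805, 0.1607]
eef_rot: [0.174, 0.798, 0.509, -0.273]
wrist_force: [0.7, -0.5, -0.4]
opening: 0.691
(array([37. , -0.2, 47.8]), array([-0.001, -0.002,  0.002]), 'rows', np.float64(1.5)) (array([55.4, -0.2, 71.6]), array([-0.001, -0.002,  0.002]), 'rows', np.float64(2.2))
```

View pics/s14.png

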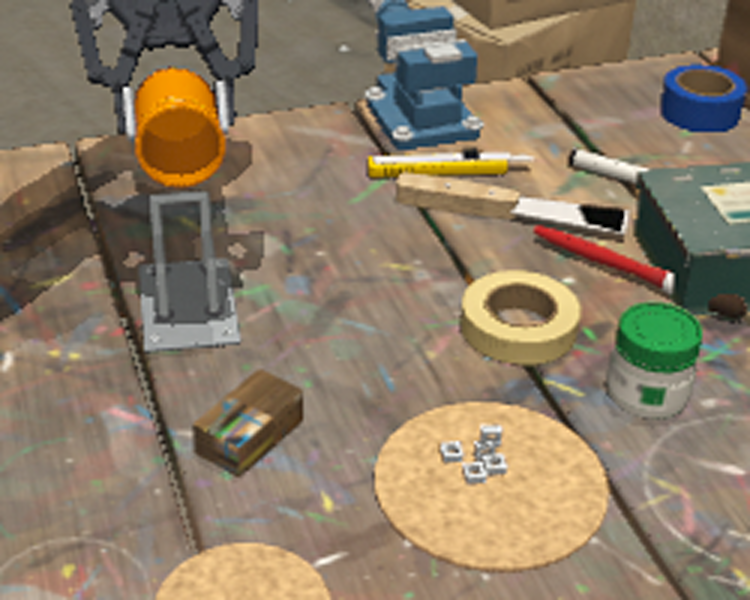

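View pics/w14.png

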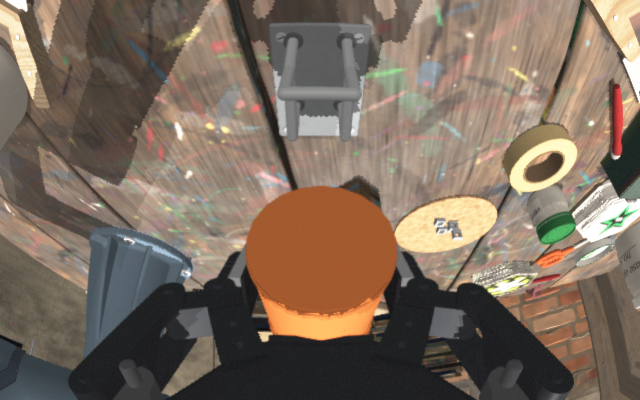

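View pics/t14.png

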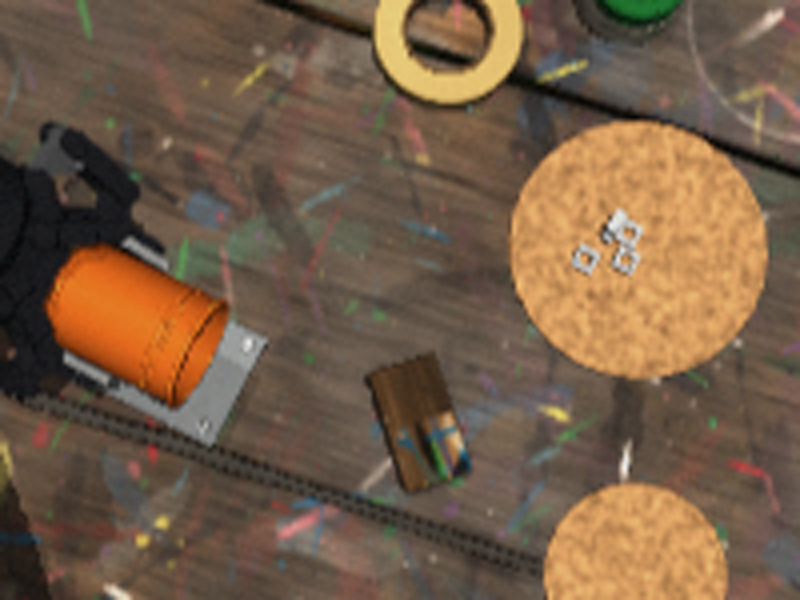

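The nuts sit together at top crop (585,259), (625,262), (628,232) and (615,222), with one nut leaning under another. The cup lies in the grip as it did at pickup, its foot spanning (247–397, 187) in the wrist view. Lowering it straight into the stand.

```bash
python3 -m jog '[[[6,0,8],[0,0,0],0.3],[[16,0,21],[0,0,0],0.3],[[27,0,35],[0,0,0],0.3],[[37,0,48],[0,-0.001,0.001],0.3],[[44,0,57],[0,-0.002,0.002],0.3],[[49,0,63.5],[0,-0.002,0.002],0.3],[[52,0,67],[0,-0.002,0.002],0.3],[[53.5,-0.2,69],[0,-0.002,0.002],0.3],[[53.5,-0.2,69],[0,-0.002,0.002],0.3]]'
python3 -c "
from swing import *
print(delta(HP,HR),get_obs()['wrist_force'])"
```

```text
time_s: 17.27
eef_pos: [0.4785, 0.1798, 0.0733]
eef_rot: [0.174, 0.799, 0.507, -0.274]
wrist_force: [-0.0, 0.3, -1.2]
opening: 0.699
(array([ 2.3, -1. ,  2.2]), array([-0.002, -0.   , -0.002]), 'rows', np.float64(0.1)) [-0.02703542  0.25536841 -1.16966507]
```

```bash
python3 -m jog '[[[1,-0.5,1],[0,0,0],0.3],[[2,-1,1.8],[0,0,0],0.3],[[2.4,-1,2.2],[0,0,0],0.3],[[2.4,-1,2.2],[0,0,0],0.3]]'
python3 -c "
from swing import *
print(delta(HP,HR),get_obs()['wrist_force'])"
```

```text
time_s: 17.6
eef_pos: [0.478, 0.1809, 0.0705]
eef_rot: [0.174, 0.799, 0.507, -0.273]
wrist_force: [-0.6, 0.3, 0.3]
opening: 0.69
(array([-0.1, -0. ,  0.4]), array([-0.002, -0.001, -0.003]), 'rows', np.float64(0.0)) [-0.55620356  0.31218487  0.34935548]
```

```bash
python3 -m jog '[[[0.5,0,0.8],[0,0,0],0.3],[[0.5,0,0.8],[0,0,0],0.3]]'
python3 - <<'E'
from swing import *
from h import *
print(delta(HP,HR),get_obs()['wrist_force'])
pc,d=camera("wrist");cv2.imwrite("pics/w15.png",pc[:,:,::-1])
E
```

```text
time_s: 17.77
eef_pos: [0.4781, 0.1809, 0.0703]
eef_rot: [0.174, 0.799, 0.507, -0.273]
wrist_force: [-2.0, 1.3, 3.6]
opening: 0.696
(array([-0.2, -0.1,  0.3]), array([-0.001, -0.001, -0.003]), 'rows', np.float64(0.0)) [-2.01744854  1.28358145  3.61783775]
```

View pics/w15.png

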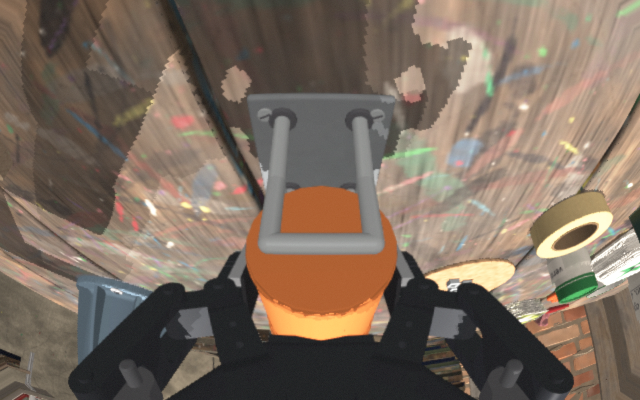

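The view matches the one taken at the grasp, and the cup is seated with about 4 N on it. Releasing, then backing off along the tool axis.

```bash
python3 -m jog '[[[0,0,0],[0,0,0],0.75],[[0,0,0],[0,0,0],0.85],[[0,0,0],[0,0,0],1],[[0,0,0],[0,0,0],1],[[0,0,0],[0,0,0],1],[[0,0,0],[0,0,0],1]]'
python3 - <<'E'
from h import *
print(get_obs()['wrist_force'])
pc,d=camera("wrist");cv2.imwrite("pics/w16.png",pc[:,:,::-1])
E
```

```text
time_s: 18.32
eef_pos: [0.478, 0.1809, 0.0701]
eef_rot: [0.174, 0.799, 0.507, -0.273]
wrist_force: [0.3, 0.2, 0.0]
opening: 1.001
[0.33754402 0.19270085 0.02896621]
```

View pics/w16.png

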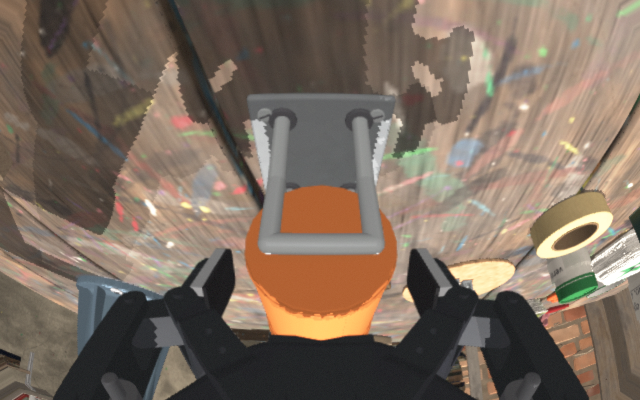

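The fingers are clear on both sides: left at 233 against the cup edge at 245, right at 408 against 397. Retreating.

```bash
python3 -m jog '[[[0,0,-5],[0,0,0],1],[[0,0,-20],[0,0,0],1],[[0,0,-45],[0,0,0],1],[[0,0,-75],[0,0,0],1],[[0,0,-110],[0,0,0],1],[[0,0,-140],[0,0,0],1],[[0,0,-150],[0,0,0],1],[[0,0,-150],[0,0,0],1],[[0,0,-150],[0,0,0],1]]'
python3 - <<'E'
from swing import *
from h import *
from scipy.optimize import least_squares
print(get_obs()['wrist_force'])
I={}
for n in("top","scene"):
    pc,d=camera(n);I[n]=pc[:,:,::-1].copy()
    b=I[n][150:300,220:420] if n=="top" else I[n][150:300,215:415]
    cv2.imwrite(f"pics/{n}17.png",cv2.resize(b,None,fx=4,fy=4,interpolation=cv2.INTER_CUBIC))
    if n=="top":
        P=cloud(n,d);m=cv2.inRange(cv2.cvtColor(I[n],cv2.COLOR_BGR2HSV),(4,180,90),(20,255,255));q=np.zeros_like(m);q[210:260,230:285]=m[210:260,230:285];q=cv2.erode(q,np.ones((3,3)))
        Q=P[(q>0)&(d>0)];Q=Q[Q[:,2]>.05]
        def res(x):
            a=cupaxis(x[2],x[3]);v=Q-[x[0],x[1],x[4]];return np.linalg.norm(v-np.outer(v@a,a),axis=1)-.03
        s=least_squares(res,[Q[:,0].mean(),Q[:,1].mean(),-2,.14,.075],loss='soft_l1',f_scale=.002);x=s.x;a=cupaxis(x[2],x[3]);o=np.array([x[0],x[1],x[4]]);t=(Q-o)@a
        print(np.degrees(x[2:4]),"foot",o+a*t.min(),"mouth",o+a*t.max())
E
```

```text
time_s: 19.12
eef_pos: [0.5166, 0.264, 0.1878]
eef_rot: [0.174, 0.799, 0.507, -0.273]
wrist_force: [-0.2, 0.2, -0.2]
opening: 1.0
[-0.24476263  0.20083756 -0.15449582]
[-115.50031209    8.05537114] foot [0.48824831 0.20658742 0.07016523] mouth [0.45515243 0.13720142 0.08104507]
```

View pics/top17.png

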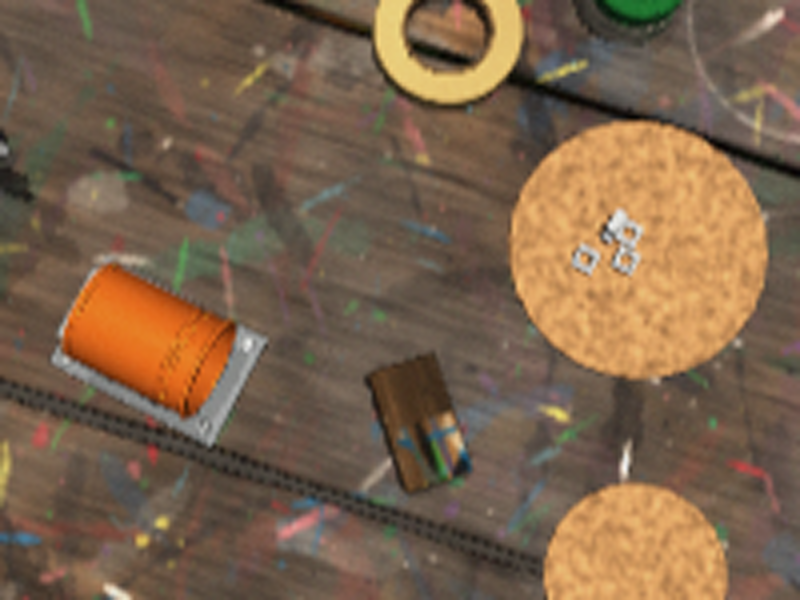

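View pics/scene17.png

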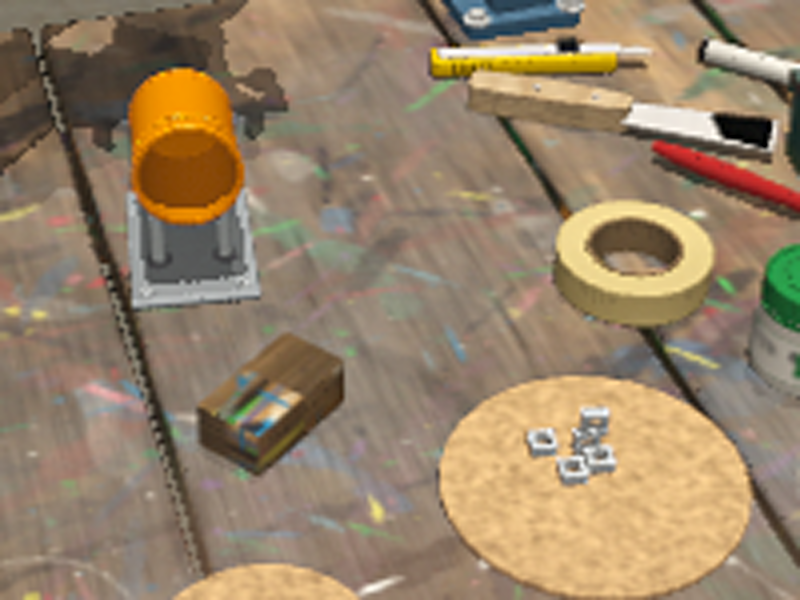

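The cup is home: the fit gives yaw −115.5°, pitch 8.06° and foot/mouth heights of 70 and 81 mm. It is empty, the five nuts are on the pad, the bystanders look unmoved and the gripper is clear. Handing in.

```bash
python3 -c "from bench import *; print(hand_in())"
```

```text
the job is handed in; nothing more can be done
None
```

The five nuts are heaped on the larger cork pad, the empty cup is back in its stand, and the job is handed in at about 19 s of the 48 s allowed.

**What I did:** I gripped the cup across its sides near the foot, lifted it straight out and carried it mouth-up to the pad. There I turned it slowly by 98° with its lower lip just above the cork. The nuts slid out gently inside the cup's footprint and the mouth closed over them. I lowered it to contact (about 3 N), lifted it straight up, turned it back and laid it in the stand.

**Last checks:**
- **Cup:** pitch 8.06° and yaw −115.5°, with the foot at 70 mm and the mouth at 81 mm above the bench. Both heights match the figures given. The fitted ends lie within about 1 mm of the first fit, and the cup looks empty.
- **Nuts:** all five show in the scene view, within the area the cup covered. One sits slightly apart from the other four, and in the top view one partly hides another.
- **Surroundings:** the tape roll, ink pot and block look unmoved by eye; I did not re-measure them. The gripper is open, clear of everything and reads no load.

**What was off:**
- **At the grasp:** closing the fingers pushed the arm back about 2.5 mm, with about 7 N at the wrist. I used the pose measured after that as the cup's home.
- **At the pad:** the cup's centre read about 2 mm from the pad's middle.

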